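Set a gauge rod between centres, shim and pin the tailstock

TASK

Lay the gauge rod in the fixture's V rests and slide the tailstock up until the rod sits fully home in the cups of both headstock and tailstock. Then find the thickest of the three spacer blocks that goes into the gap between the tailstock and the end stop and leave it there, upright and down on the bed, with the other two left standing on the bench. Last, push every locking pin from the white rack fully home, one each in any of the four holes in the tailstock's ears, and leave the bottle, the tape and the dishes where they are.

Things in the scene. Friction and masses are not known exactly. Their poses are not given: they have to be found in the camera images.
- fixture: Fixture fixed to the bench: grey bed 168 x 300 x 16 mm carrying aluminium blocks. Origin: centre of its underside. y runs along the bed from end stop (-y) to headstock (+y), x across. Two V rests, 8 mm thick, at y = +6 and +90 mm carry a 16 mm rod at cup height (axis z = 39 mm). Slots 24 mm wide at x = -62 and +62 mm (y -106 to +2) go through the bed under the tailstock's ears.
- tailstock (a joint): Tailstock's place along the bed, m: 0 fully back, grows towards the headstock to 0.060, stays where left (3 N friction). Gap to the end stop = value + 3 mm; space between the cups' mouths = 162 mm - value. Rod held: about 0.032 (146 mm rod), 0.040 (138), 0.048 (130). Tailstock 64 mm long, 160 wide over its ears; rear face 44 wide, flared top 47 mm above the bench.
- tail_knob (a point): Middle of the upright grey knob on the tailstock's tower (16 mm diameter, 32 mm tall), 84 mm above the bench; knob top 94 mm, top of the tower under it 62 mm. Pull or push the tailstock by it.
- tail_cup (a point): Centre of the floor of the tailstock's cup (20 mm bore, 8 mm deep, facing the headstock), 39 mm above the bench, 56 mm ahead of the tailstock's rear face. Axes as the fixture's.
- head_cup (a point): Centre of the floor of the headstock's cup (20 mm bore, 8 mm deep, facing the tailstock), 39 mm above the bench, at y = +122 mm of the fixture. The headstock is a block 40 mm wide, 62 mm high above the bench.
- stop_face (a point): Foot of the end stop's face on its middle line, at y = -115 mm of the fixture, level with the top of the bed (16 mm above the bench). The stop is 44 mm wide; above 38 mm over the bench its face flares back as a lead-in, top 47 mm.
- hole0 (a point): Mouth of one of the four holes in the tailstock's ears (near side (-x), rear): 13 mm bore with a 3 mm chamfer, through the 14 mm ear; mouth 30 mm above the bench. Moves with the tailstock.
- hole1 (a point): Mouth of one of the four holes in the tailstock's ears (near side (-x), front): 13 mm bore with a 3 mm chamfer, through the 14 mm ear; mouth 30 mm above the bench. Moves with the tailstock.
- hole2 (a point): Mouth of one of the four holes in the tailstock's ears (far side (+x), rear): 13 mm bore with a 3 mm chamfer, through the 14 mm ear; mouth 30 mm above the bench. Moves with the tailstock.
- hole3 (a point): Mouth of one of the four holes in the tailstock's ears (far side (+x), front): 13 mm bore with a 3 mm chamfer, through the 14 mm ear; mouth 30 mm above the bench. Moves with the tailstock.
- rod_130: Gauge rod, 130 mm long, 16 mm diameter steel, with a square grey hub 24 x 24 mm and 28 mm long in the middle. Origin at its centre, y along the rod; it lies on its hub, the axis 12 mm above the bench. Only one of the three rods is there. 0.15 kg.
- rod_138: Gauge rod, 138 mm long, 16 mm diameter steel, with a square grey hub 24 x 24 mm and 28 mm long in the middle. Origin at its centre, y along the rod; it lies on its hub, the axis 12 mm above the bench. Only one of the three rods is there. 0.15 kg.
- rod_146: Gauge rod, 146 mm long, 16 mm diameter steel, with a square grey hub 24 x 24 mm and 28 mm long in the middle. Origin at its centre, y along the rod; it lies on its hub, the axis 12 mm above the bench. Only one of the three rods is there. 0.15 kg.
- spacer_32: Upright aluminium spacer block, thickness 32 mm (its y), 44 mm wide (its x), 60 mm tall (z), 0.12 kg, weighted foot. Origin: centre of the underside.
- spacer_40: Upright aluminium spacer block, thickness 40 mm (its y), 44 mm wide (its x), 60 mm tall (z), 0.12 kg, weighted foot. Origin: centre of the underside.
- spacer_48: Upright aluminium spacer block, thickness 48 mm (its y), 44 mm wide (its x), 60 mm tall (z), 0.12 kg, weighted foot. Origin: centre of the underside.
- pin_rack: White block 40 x 156 x 34 mm fixed to the bench with three 13 mm holes 52 mm apart along its y, in which the locking pins stand. Origin: centre of the underside.
- pin_0: Locking pin, 70 mm tall: steel shank 10 mm diameter, 26 mm long, below a round grey head 18 mm diameter, 44 mm tall. Origin: the centre of the shank's foot, z up along the pin. Stands in the rack (foot 8 mm above the bench, top 78 mm); fully home in an ear its foot is 4 mm and its top 74 mm above the bench. May be absent. 0.05 kg.
- pin_1: Locking pin, 70 mm tall: steel shank 10 mm diameter, 26 mm long, below a round grey head 18 mm diameter, 44 mm tall. Origin: the centre of the shank's foot, z up along the pin. Stands in the rack (foot 8 mm above the bench, top 78 mm); fully home in an ear its foot is 4 mm and its top 74 mm above the bench. May be absent. 0.05 kg.
- pin_2: Locking pin, 70 mm tall: steel shank 10 mm diameter, 26 mm long, below a round grey head 18 mm diameter, 44 mm tall. Origin: the centre of the shank's foot, z up along the pin. Stands in the rack (foot 8 mm above the bench, top 78 mm); fully home in an ear its foot is 4 mm and its top 74 mm above the bench. May be absent. 0.05 kg.
- white_bottle: White reagent bottle, 42 x 68 mm, bystander; origin under its centre.
- tape_roll: Green roll of marking tape, 77 x 19 mm, bystander; origin under its centre.
- petri_stack: Stack of petri dishes, 62 x 62 mm, bystander; origin under its centre.
Mind the look-alikes: they are no part of the job. Leave any red look-alike of the pin_2 alone. What is shaped like the pin_0 but black is not meant.

How it is judged:
By the outcome, as a careful person would: the job done as asked, in the order asked, and still so for the second after the job is handed in, with the robot touching nothing.
Of rod_130, rod_138, rod_146 only 1 to 1 are there at a start; the rules pass over those that are not, and their reading is None.
Of pin_0, pin_1, pin_2 only 2 to 3 are there at a start; the rules pass over those that are not, and their reading is None.
At some moment in a run one of rod_130, rod_138, rod_146, spacer_40, spacer_48 may be knocked a few centimetres aside while the robot is not near it.
It also fails if it takes over 210 s, if anything falls off the work surface, if the arm or the gripper's body presses on something with over 40 N, if the wrist force passes 120 N, or if a joint passes its speed limit or range.

ROBOT

A 6-joint arm with a two-finger parallel gripper is mounted at the origin on a cart in front of the work surface, level with it; the furniture and walls round the work are solid. World frame = base frame: x ahead of the robot, y to its left, z up, the work surface at z = 0. Lengths are in m, angles in rad, forces in N, time in s.
With the tool pointing down it reaches from about 0.35 to 0.975 m from the base axis. Payload 4.9 kg.
Tool frame: the origin (TCP) lies midway between the tips of the shut fingers; the grasp point (between the pads) lies 19 mm behind it; z points along the fingers, y is the direction in which the jaws open and shut (so a half turn about z gives the same grasp; the last joint's range is limited). The gripper opens to 85 mm and grips with 20 to 120 N. Pads are 22 mm wide; open, the fingers measure 114 mm over their backs; the gripper's body (76 mm by 85 mm) begins 54 mm behind the grasp point. The pads swing forward as they close: fully open they stand 13 mm farther back than shut.
Start: joints at [-1.299, 0.053, 1.613, -0, 1.476, -0.119], TCP at [0.238, -0.578, 0.231] pointing down, gripper open.
Joint ranges: [-3.01, 3.01], [-1.01, 2.22], [0.06, 2.58], [-1.02, 4.17], [0.09, 2.62], [-3.14, 3.14]. Speed limits (rad/s): [2.57, 2.57, 3.14, 3.14, 3.14, 3.14].

INTERFACE

Orientations are given as a rotation vector (axis times angle).
In Python, from station import ctrl gives the robot as it stands.
- The arm moves only by the tool play_rows, never from a script. Its argument "motion" is a list that holds one entry, the list of rows, each a list of 7 numbers: the closure, from -1 (fully open) to 1 (shut), then the shift along the tool's x, y, z in cm, then the turn, a rotation vector about the tool's x, y, z in degrees. A call has 1 to 20 rows; each row is the pose to reach, as a shift and turn from the pose measured when the call began, along the tool's axes at that moment; what a row does not reach only later rows make up. A row lasts 1/8 s, in which the tool goes at most 62.5 mm and 10.7 degrees, less where a joint would pass 70% of its speed; a pose out of reach is approached as far as the arm can. A call with a gripper value outside its range is refused whole. The fingers move at their own pace and stop on an object; "newtons" is the grip in N (left out, the last holds). Time passes only in rows, so rows that repeat a pose let the fingers close. It gives the time, the measured TCP pose, the force and the opening at its end, in the units of the state.
- ctrl.get_obs(): the state, without advancing time (a new reading comes with each control period).
- ctrl.get_image(name): name is "scene" or "top" or "wrist"; returns a dict with "color" (400x640x3 uint8, red, green, blue), "mtx" (3x3 intrinsics, pixels), "D" ([k1, k2, p1, p2, k3] as OpenCV has them; the pictures are not rectified), "T" (4x4, takes a point from camera to world coordinates). Camera axes: x right, y up, looking along -z (the intrinsics and any distortion apply to the point x, -y, -z); pixel columns grow to the right and rows downward; lengths in m; the calibration is good to about 2 mm. A picture is of the moment at which its call begins. There is no depth.
- ctrl.finish_job(): hands the job in, once; it reports no verdict.
The state is a dict: "t": time; "q": joint angles; "dq": joint speeds; "effort": joint torques, N m; "tool_pos": TCP position; "tool_rot": TCP orientation; "contact_force": force on the tool from outside, world axes, zero at the start; "wrist_torque": the same for the moment, N m; "opening": finger opening in m.
Only numpy, scipy, OpenCV 4.12 (cv2) and the standard library are available. Lean on these libraries where they do the work, as an engineer would, in place of code of your own. Each camera call takes 0.05 s, during which the arm holds its last target.

## Working session

There is one attempt and no reset: what is moved stays moved. The work goes in short steps, Python scripts to look and compute and a tool call to move; the robot and the scene stay as the last step left them, time stands still between calls to the robot, and variables do not carry over. Pictures are saved under pics/ and viewed, and the job is handed in when it is done.

Besides the shell and the picture viewer there is one more tool, called after "Emit:" by a JSON object that holds its "api" and its "payload". play_rows: Moves the arm, as the interface text tells. Its arguments: {"type":"object","properties":{"motion":{"type":"array"},"newtons":{"type":"number"}},"required":["motion"]}

```bash
mkdir -p pics; ls; cat > h.py <<'E'
import numpy as np, cv2
from station import ctrl
from scipy.spatial.transform import Rotation as R
def snap(name,fn):
    im=ctrl.get_image(name); cv2.imwrite('pics/'+fn,im['color'][:,:,::-1]); np.savez('pics/'+fn+'.npz',**{k:np.array(im[k]) for k in im}); return im
def load(fn): return dict(np.load('pics/'+fn+'.npz'))
def ray(im,u,v):
    p=cv2.undistortPoints(np.array([[[u,v]]],float),np.array(im['mtx']),np.array(im['D']))[0,0]
    T=np.array(im['T']); d=T[:3,:3]@np.array([p[0],-p[1],-1.]); return T[:3,3],d
def onz(im,u,v,z):
    o,d=ray(im,u,v); return o+d*(z-o[2])/d[2]
def proj(im,P):
    T=np.array(im['T']); c=T[:3,:3].T@(np.array(P,float)-T[:3,3]); 
    q,_=cv2.projectPoints(np.array([[c[0],-c[1],-c[2]]]),np.zeros(3),np.zeros(3),np.array(im['mtx']),np.array(im['D'])); return q[0,0]
E
python3 - <<'E'
from h import *
np.set_printoptions(precision=4,suppress=True)
for n in ['scene','top','wrist']:
    im=snap(n,n+'0.png'); print(n,im['T'],im['mtx'],im['D'])
print(ctrl.get_obs())
E
```

```text
pics
scene [[ 0.6381  0.3128 -0.7035 -0.1255]
 [-0.7697  0.2823 -0.5726 -0.6492]
 [ 0.0195  0.9069  0.4209  0.5119]
 [ 0.      0.      0.      1.    ]] [[429.7281   0.     316.5908]
 [  0.     429.7281 202.1259]
 [  0.       0.       1.    ]] [-0.0391  0.      0.      0.      0.    ]
top [[ 0.0099  0.9973 -0.0725  0.5072]
 [-0.9996  0.0081 -0.0253 -0.08  ]
 [-0.0247  0.0727  0.997   1.0045]
 [ 0.      0.      0.      1.    ]] [[392.3459   0.     314.1874]
 [  0.     392.3459 204.1748]
 [  0.       0.       1.    ]] [-0.0143  0.      0.      0.      0.    ]
wrist [[ 0.3816  0.8847  0.2678  0.3062]
 [-0.9243  0.3658  0.1088 -0.5488]
 [-0.0017 -0.2891  0.9573  0.3727]
 [ 0.      0.      0.      1.    ]] [[280.0646   0.     321.8186]
 [  0.     280.0646 204.0221]
 [  0.       0.       1.    ]] [-0.0381  0.      0.      0.      0.    ]
{'t': 0.15, 'q': array([-1.299 ,  0.0532,  1.614 , -0.    ,  1.476 , -0.119 ]), 'dq': array([-0.0008, -0.0021, -0.0042,  0.0004,  0.0018, -0.0002]), 'effort': array([  0.0008, -39.4241, -37.0722,  -0.0001,   0.0047,  -0.    ]), 'tool_pos': array([ 0.2379, -0.5774,  0.2303]), 'tool_rot': array([-3.0802, -0.6097,  0.0002]), 'contact_force': array([ 0.2751,  0.7526, -1.0138]), 'wrist_torque': array([-0.0489, -0.0221,  0.0527]), 'opening': 0.08506736069190379}
```

View pics/scene0.png

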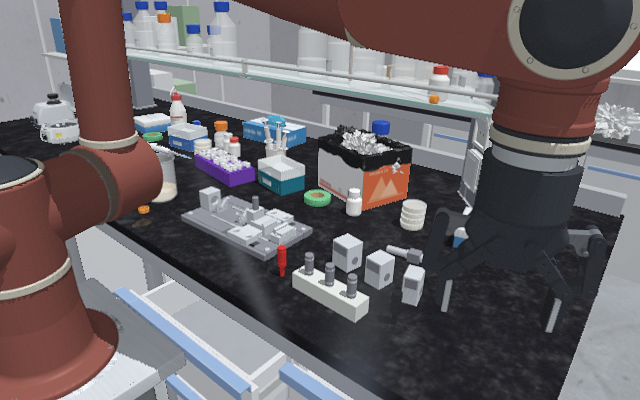

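View pics/top0.png

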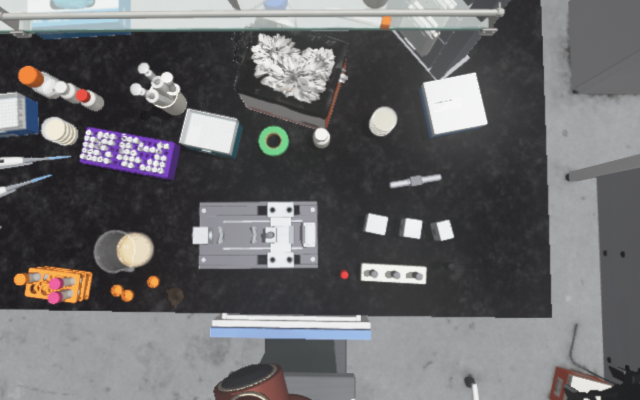

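View pics/wrist0.png

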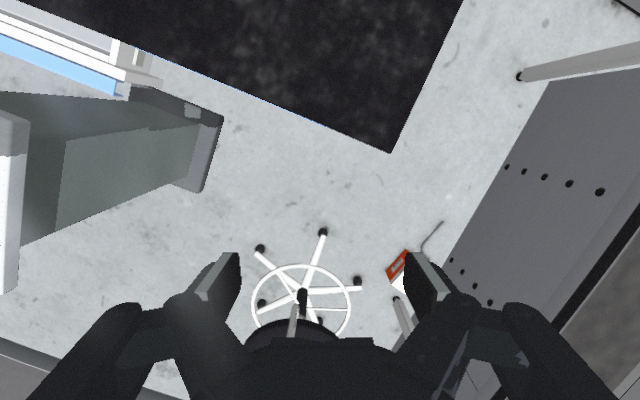

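The scene picture shows the fixture, red decoy pin, a white rack with three grey pins, three spacers and the rod. In the top view they are: fixture (258,235), rack (393,274), spacers (376,225), (411,229) and (442,231), rod (415,181), red pin (344,274). I'll enlarge the top view and measure.

```bash
python3 - <<'E'
from h import *
np.set_printoptions(precision=4,suppress=True)
im=load('top0.png'); c=im['color'][:,:,::-1]
a=cv2.resize(c[160:295,185:335],None,fx=5,fy=4.4,interpolation=cv2.INTER_CUBIC)
cv2.imwrite('pics/topA.png',cv2.resize(c[190:280,185:325],(784,504),interpolation=cv2.INTER_CUBIC))
cv2.imwrite('pics/topB.png',cv2.resize(c[165:290,335:465],(624,600),interpolation=cv2.INTER_CUBIC))
for n,u,v,z in [('rod',415,181,.012),('sA',376,224,.06),('sB',411,228,.06),('sC',442,231,.06),('rackL',361,273,.034),('rackR',426,275,.034),('red',344,274,.07),('fix',258.5,235.5,.016),('knob',270,236,.09)]:
    print(n,onz(im,u,v,z))
E
```

```text
rod [ 0.6404 -0.3098  0.012 ]
sA [ 0.5295 -0.2047  0.06  ]
sB [ 0.5207 -0.2882  0.06  ]
sC [ 0.5142 -0.3618  0.06  ]
rackL [ 0.4101 -0.1715  0.034 ]
rackR [ 0.4071 -0.3295  0.034 ]
red [ 0.4109 -0.1281  0.07  ]
fix [0.4988 0.0848 0.016 ]
knob [0.4985 0.0455 0.09  ]
```

View pics/topA.png

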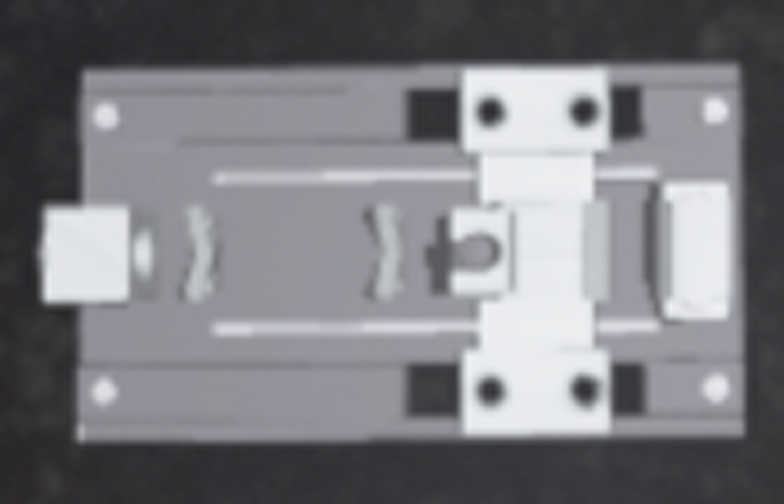

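View pics/topB.png

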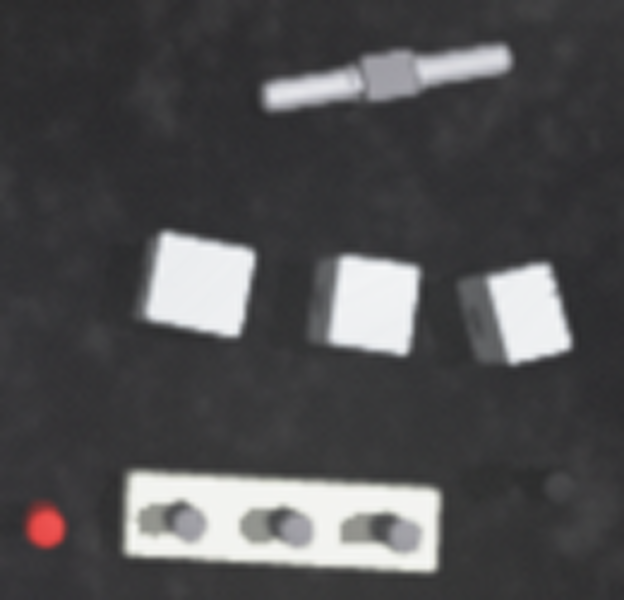

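```bash
cat >> h.py <<'E'
def target(pos,yaw,o=None):
    """yaw: world angle (deg) of tool y axis; tool z down. prints shift(cm), turn(deg) in tool axes"""
    o=o or ctrl.get_obs(); R0=R.from_rotvec(o['tool_rot']).as_matrix()
    y=np.array([np.cos(np.radians(yaw)),np.sin(np.radians(yaw)),0]); z=np.array([0,0,-1.]); x=np.cross(y,z)
    R1=np.c_[x,y,z]
    s=R0.T@(np.array(pos)-o['tool_pos'])*100
    t=np.degrees(R.from_matrix(R0.T@R1).as_rotvec())
    return s,t
def tyaw(o=None):
    o=o or ctrl.get_obs(); m=R.from_rotvec(o['tool_rot']).as_matrix(); return np.degrees(np.arctan2(m[1,1],m[0,1])),m
E
python3 - <<'E'
from h import *
np.set_printoptions(precision=3,suppress=True)
o=ctrl.get_obs(); print(tyaw()); 
im=load('wrist0.png'); T=im['T']; m=tyaw()[1]
print('cam in tool',m.T@(T[:3,3]-o['tool_pos']), m.T@T[:3,:3])
for p in [(.53,-.2,.25),(.45,.06,.25)]:
  for y in (0,180): print(p,y,target(p,y))
E
```

```text
(np.float64(-67.6088892633617), array([[ 0.925,  0.381, -0.   ],
       [ 0.381, -0.925,  0.002],
       [ 0.   , -0.002, -1.   ]]))
cam in tool [ 0.074 -0.001 -0.142] [[ 0.001  0.957  0.289]
 [ 1.    -0.001 -0.   ]
 [ 0.     0.289 -0.957]]
(0.53, -0.2, 0.25) 0 (array([ 41.381, -23.774,  -1.921]), array([ -0.075,  -0.063, -67.609]))
(0.53, -0.2, 0.25) 180 (array([ 41.381, -23.774,  -1.921]), array([ -0.07 ,   0.083, 112.391]))
(0.45, 0.06, 0.25) 0 (array([ 43.888, -50.861,  -1.877]), array([ -0.075,  -0.063, -67.609]))
(0.45, 0.06, 0.25) 180 (array([ 43.888, -50.861,  -1.877]), array([ -0.07 ,   0.083, 112.391]))
```

```bash
python3 - <<'E'
from h import *
np.set_printoptions(precision=3,suppress=True)
print(target((.53,-.32,.26),0))
E
```

```text
(array([ 36.81, -12.68,  -2.94]), array([ -0.075,  -0.063, -67.609]))
```

Emit:
{"api": "play_rows", "payload": {"motion": [[[-1,10,-3,-2.9,0,0,-15],[-1,20,-6,-2.9,0,0,-30],[-1,30,-10,-2.9,0,0,-50],[-1,36.8,-12.7,-2.9,0,0,-67.6],[-1,36.8,-12.7,-2.9,0,0,-67.6],[-1,36.8,-12.7,-2.9,0,0,-67.6],[-1,36.8,-12.7,-2.9,0,0,-67.6],[-1,36.8,-12.7,-2.9,0,0,-67.6],[-1,36.8,-12.7,-2.9,0,0,-67.6],[-1,36.8,-12.7,-2.9,0,0,-67.6]]]}}

```text
t: 1.4
tool_pos: [0.5288, -0.3211, 0.2595]
tool_rot: [-2.224, -2.217, -0.001]
contact_force: [-0.0, -0.0, 0.1]
opening: 0.0854
```

```bash
python3 - <<'E'
from h import *
np.set_printoptions(precision=3,suppress=True)
im=snap('wrist','w1.png'); print(ctrl.get_obs()['tool_pos'],tyaw()[0])
print(target((.50,.01,.22),0))
E
```

```text
[ 0.529 -0.321  0.26 ] -0.15366561639510548
(array([33.088, -2.976,  4.007]), array([-0.036, -0.082, -0.154]))
```

View pics/w1.png

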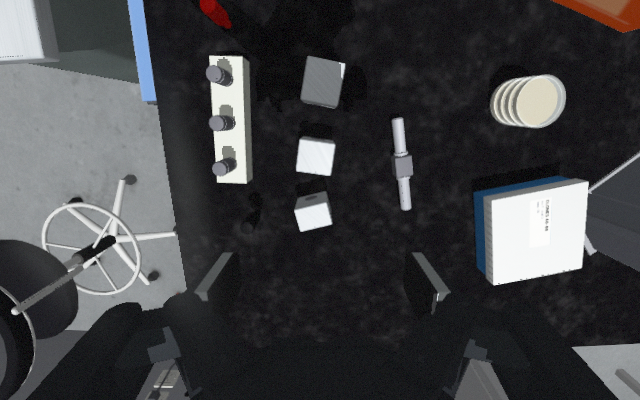

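The wrist view shows the rack at (230,118), spacers (322,82), (316,156) and (313,212), rod ends near (397,118) and (406,210), and the black pin near (250,222). I'll zoom in on the rod and measure it.

```bash
python3 - <<'E'
from h import *
np.set_printoptions(precision=4,suppress=True)
im=load('w1.png'); c=im['color'][:,:,::-1]
cv2.imwrite('pics/w1r.png',cv2.resize(c[40:240,190:440],(750,600),interpolation=cv2.INTER_CUBIC))
g=cv2.cvtColor(c,cv2.COLOR_BGR2GRAY)
m=(g>95).astype(np.uint8)
n,l,s,ce=cv2.connectedComponentsWithStats(m)
for i in range(1,n):
    if s[i,4]>150 and 170<ce[i][0]<450 and 20<ce[i][1]<250:
        ct=np.argwhere(l==i)[:,::-1].astype(np.float32); r=cv2.minAreaRect(ct); print(i,s[i],ce[i],r)
        if 380<ce[i][0]<420:
            pts=np.argwhere(l==i)[:,::-1].astype(float)
            W=np.array([onz(im,u,v,.012)[:2] for u,v in pts])
            mu=W.mean(0); U,S,V=np.linalg.svd(W-mu); d=V[0]; t=(W-mu)@d; print('rod',mu,d,t.min(),t.max(),np.degrees(np.arctan2(d[1],d[0])),'len',np.ptp(t), 'ctr',mu+d*(t.min()+t.max())/2)
E
```

```text
8 [ 206   55   46  129 4325] [230.3408 117.4712] ((228.38720703125, 118.98007202148438), (128.7989501953125, 42.78695297241211), 88.7126693725586)
9 [ 301   56   44   50 1666] [322.4394  80.6993] ((322.326904296875, 80.8653793334961), (38.6348762512207, 43.93001174926758), 11.309932708740234)
16 [ 392  117   21   94 1133] [402.03  163.158] ((403.3292541503906, 163.4634246826172), (93.31465148925781, 16.896024703979492), 83.6598129272461)
rod [ 0.6412 -0.3058] [ 0.1755 -0.9845] -0.06344007711199874 0.06918863899237765 -79.89131916166856 len 0.13262871610437638 ctr [ 0.6417 -0.3086]
19 [ 296  138   40   38 1232] [314.9919 156.6875] ((315.15386962890625, 156.2692413330078), (36.838314056396484, 34.9777946472168), 7.125016689300537)
29 [294 200  38  32 835] [312.8527 216.1341] ((312.3823547363281, 214.52943420410156), (27.8915958404541, 34.44005584716797), 75.96376037597656)
```

View pics/w1r.png

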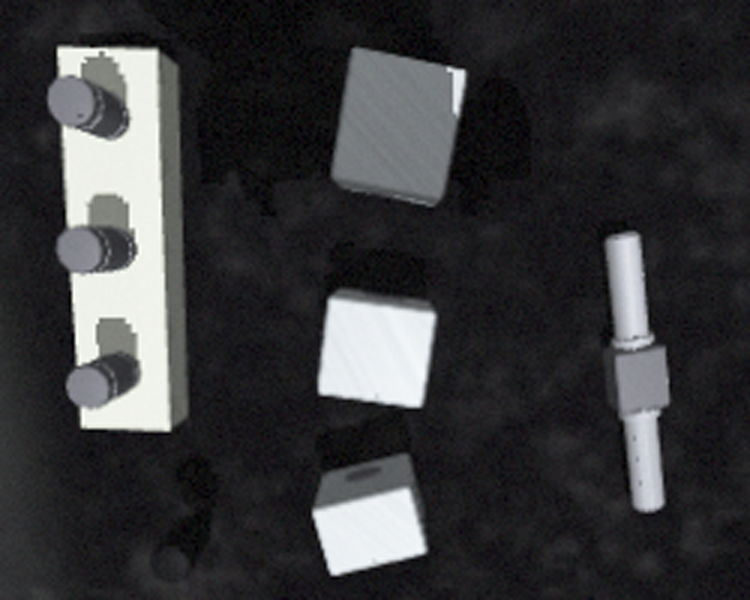

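Emit:
{"api": "play_rows", "payload": {"motion": [[[-1,6,-0.5,0,0,0,0],[-1,12,-1,0,0,0,0],[-1,18,-1.5,0,0,0,0],[-1,24,-2,2,0,0,0],[-1,30,-3,4,0,0,0],[-1,33.1,-3,4,0,0,0],[-1,33.1,-3,4,0,0,0],[-1,33.1,-3,4,0,0,0]]]}}

```text
t: 2.45
tool_pos: [0.5, 0.0092, 0.2204]
tool_rot: [-2.225, -2.217, -0.001]
contact_force: [-0.6, -0.5, 0.3]
opening: 0.0856
```

```bash
python3 - <<'E'
from h import *
np.set_printoptions(precision=3,suppress=True)
im=snap('wrist','w2.png'); print(ctrl.get_obs()['tool_pos'],tyaw()[0])
E
```

```text
[0.5   0.009 0.22 ] -0.2554995402761485
```

View pics/w2.png

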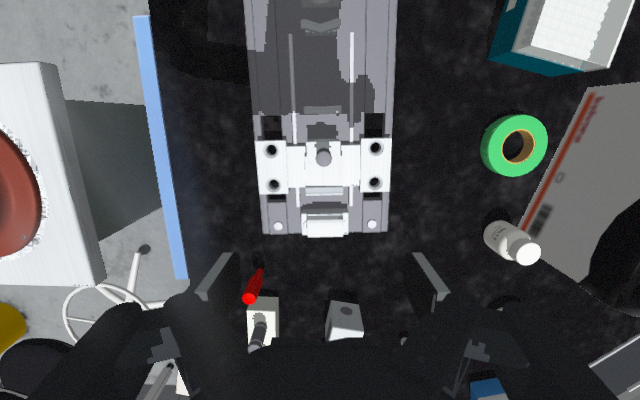

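Wrist view over the fixture: ear holes at about (272,150), (376,148), (273,184) and (374,182), knob (323,157), end stop top (326,222). I'll refine these.

```bash
python3 - <<'E'
from h import *
np.set_printoptions(precision=4,suppress=True)
im=load('w2.png'); c=im['color'][:,:,::-1]
cv2.imwrite('pics/w2r.png',cv2.resize(c[90:250,235:415],(675,600),interpolation=cv2.INTER_CUBIC))
g=cv2.cvtColor(c,cv2.COLOR_BGR2GRAY).astype(float)
H=[]
for u,v in [(273,184),(272,150),(374,182),(376,148)]:
    w=g[v-7:v+8,u-7:u+8]; m=(w<100); n,l,s,ce=cv2.connectedComponentsWithStats(m.astype(np.uint8))
    k=[i for i in range(1,n)]; i=max(k,key=lambda i:s[i,4]); uv=ce[i]+[u-7,v-7]; P=onz(im,*uv,.029); H.append(P[:2]); print(uv,s[i],P)
H=np.array(H); print('mid',H.mean(0), 'near->far',H[2:].mean(0)-H[:2].mean(0),'rear->front',H[[1,3]].mean(0)-H[[0,2]].mean(0))
print('stop top row', [onz(im,326,v,.047) for v in (206,213)], 'knob',onz(im,323,155,.094))
t=load('top0.png')
print('top holes',[onz(t,185+a*140/784-.5*0,190+b*90/504,.029)[:2] for a,b in [(585,390),(490,390),(583,110),(490,110)]])
E
```

```text
[273.7167 183.8333] [ 4  3  9  9 60] [0.4414 0.0086 0.029 ]
[271.0411 149.4521] [ 2  2  9 10 73] [0.4404 0.0501 0.029 ]
[374.0968 181.6613] [ 3  3  9  8 62] [0.5638 0.0109 0.029 ]
[375.1711 147.2368] [ 2  2 10 10 76] [0.5631 0.0523 0.029 ]
mid [0.5022 0.0305] near->far [0.1226 0.0023] rear->front [-0.0009  0.0414]
stop top row [array([ 0.505 , -0.0143,  0.047 ]), array([ 0.505, -0.023,  0.047])] knob [0.5013 0.0512 0.094 ]
top holes [array([0.4402, 0.0046]), array([0.4397, 0.0467]), array([0.564 , 0.0072]), array([0.5637, 0.0488])]
```

View pics/w2r.png

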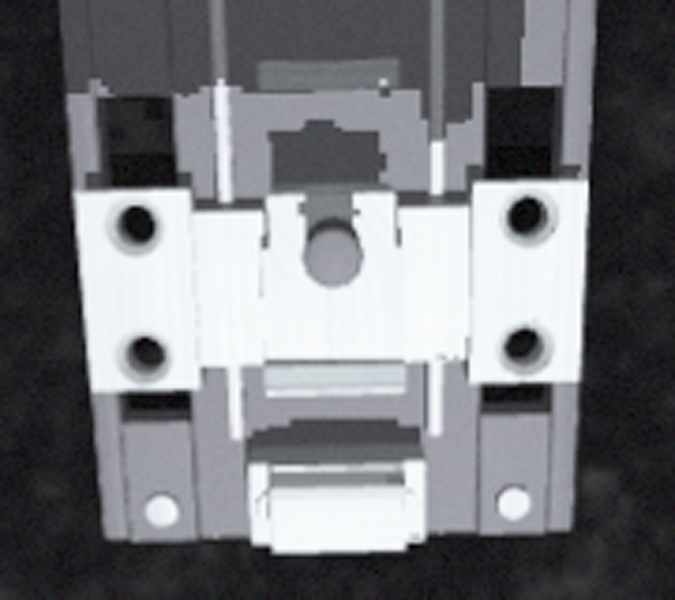

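```bash
python3 - <<'E'
from h import *
np.set_printoptions(precision=3,suppress=True)
t=load('top0.png')
f=lambda a,b,z: onz(t,185+a*140/784,190+b*90/504,z)
print('bed ends',f(80,255,.016),f(742,255,.016),'near/far',f(410,437,.016),f(410,66,.016))
print('knob',f(483,250,.094),'stop top front',f(665,250,.047),'tail rear',f(608,250,.047),'rests',f(200,252,.04),f(385,252,.04))
print('head', f(42,255,.062),f(128,255,.062))
print(target((.5015,.049,.13),91)); print(target((.5015,.049,.07),91))
E
```

```text
bed ends [0.497 0.236 0.016] [ 0.5   -0.064  0.016] near/far [0.417 0.084 0.016] [0.584 0.087 0.016]
knob [0.502 0.042 0.094] stop top front [ 0.502 -0.031  0.047] tail rear [ 0.502 -0.006  0.047] rests [0.499 0.175 0.04 ] [0.5   0.093 0.04 ]
head [0.497 0.237 0.062] [0.498 0.2   0.062]
(array([4.001, 0.13 , 9.049]), array([  0.046,  -0.045, -91.255]))
(array([ 3.995,  0.13 , 15.049]), array([  0.046,  -0.045, -91.255]))
```

Emit:
{"api": "play_rows", "payload": {"motion": [[[-1,2,0,4,0,0,-10],[-1,4,0.1,9,0,0,-20],[-1,4,0.1,9,0,0,-35],[-1,4,0.1,9,0,0,-50],[-1,4,0.1,9,0,0,-65],[-1,4,0.1,9,0,0,-80],[-1,4,0.1,9,0,0,-91.3],[-1,4,0.1,9,0,0,-91.3],[-1,4,0.1,9,0,0,-91.3],[-1,4,0.1,9,0,0,-91.3],[-1,4,0.1,12,0,0,-91.3],[-1,4,0.1,14,0,0,-91.3],[-1,4,0.1,15,0,0,-91.3],[-0.5,4,0.1,15,0,0,-91.3],[0,4,0.1,15,0,0,-91.3],[0.3,4,0.1,15,0,0,-91.3]]], "newtons": 25}}

```text
t: 4.5
tool_pos: [0.502, 0.049, 0.0716]
tool_rot: [-0.028, 3.14, 0.001]
contact_force: [-0.2, 0.2, 0.0]
opening: 0.0319
```

```bash
python3 - <<'E'
from h import *
np.set_printoptions(precision=3,suppress=True)
o=ctrl.get_obs(); print(o['tool_pos'],tyaw()[0],o['opening'],o['contact_force'])
im=snap('wrist','w3.png'); snap('scene','s3.png')
E
```

```text
[0.502 0.049 0.072] 91.02871946302744 0.031914555099960024 [-0.177  0.234  0.009]
```

View pics/w3.png

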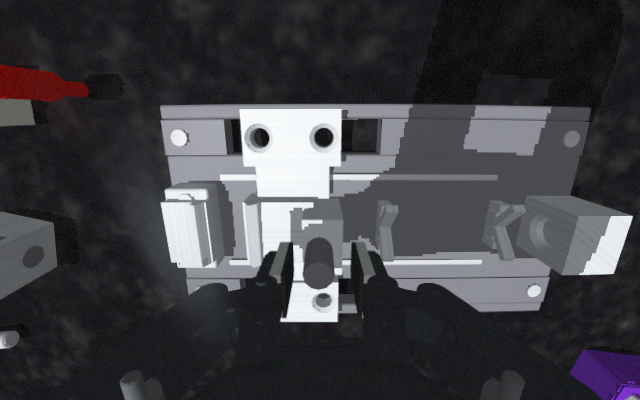

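The knob (318,260) stands between the pads. I'll close and pull back.

Emit:
{"api": "play_rows", "payload": {"motion": [[[0.6,0,0,0,0,0,0],[1,0,0,0,0,0,0],[1,0,0,0,0,0,0],[1,0,0,0,0,0,0],[1,0,0,0,0,0,0],[1,0,0,0,0,0,0]]], "newtons": 25}}

```text
t: 5.35
tool_pos: [0.5019, 0.049, 0.0716]
tool_rot: [-0.029, 3.14, 0.001]
contact_force: [-2.9, -2.7, 4.7]
opening: 0.015
```

```bash
python3 - <<'E'
from h import *
np.set_printoptions(precision=4,suppress=True)
o=ctrl.get_obs(); print(o['tool_pos'],tyaw()[0],o['opening'],o['contact_force'])
im=snap('wrist','w4.png'); snap('top','t4.png')
t=load('t4.png');c=t['color'][:,:,::-1]
cv2.imwrite('pics/t4r.png',cv2.resize(c[190:280,185:325],(784,504),interpolation=cv2.INTER_CUBIC))
g=cv2.cvtColor(im['color'],cv2.COLOR_RGB2GRAY)
for u,v in [(258,138),(323,137)]:
    w=g[v-10:v+11,u-10:u+11]; m=(w<100); n,l,s,ce=cv2.connectedComponentsWithStats(m.astype(np.uint8))
    i=max(range(1,n),key=lambda i:s[i,4]); uv=ce[i]+[u-10,v-10]; print(uv,s[i],onz(im,*uv,.029))
E
```

```text
[0.5019 0.049  0.0716] 91.04077746677554 0.01504175040517126 [-2.8799 -2.6553  4.7107]
[261.4872 137.2436] [  5   1  16  18 234] [0.4397 0.0095 0.029 ]
[325.6154 137.3769] [  4   1  17  19 260] [0.439  0.0509 0.029 ]
```

View pics/w4.png

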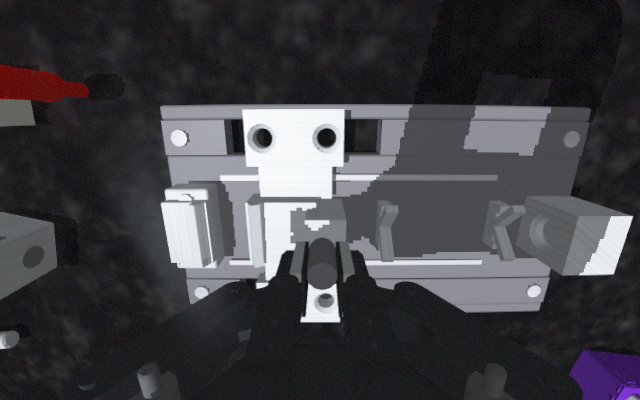

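The knob is held: opening 15 mm, at (322,262). I'll pull the tailstock back gently.

Emit:
{"api": "play_rows", "payload": {"motion": [[[1,0,-0.4,0,0,0,0],[1,0,-0.8,0,0,0,0],[1,0,-1.2,0,0,0,0],[1,0,-1.6,0,0,0,0],[1,0,-1.8,0,0,0,0],[1,0,-1.9,0,0,0,0],[1,0,-2.0,0,0,0,0],[1,0,-2.0,0,0,0,0]]]}}

```text
t: 6.45
tool_pos: [0.5022, 0.0288, 0.0716]
tool_rot: [-0.029, 3.14, 0.001]
contact_force: [-2.8, 1.5, 5.3]
opening: 0.015
```

```bash
python3 - <<'E'
from h import *
np.set_printoptions(precision=4,suppress=True)
o=ctrl.get_obs(); print(o['tool_pos'],tyaw()[0],o['opening'],o['contact_force'])
im=snap('wrist','w5.png')
for n,u,v,z in [('bedL',161,107,.016),('bedR',590,107,.016),('screwTL',179,138,.018),('TR',571,138,.018),('BL',201,292,.018),('BR',534,291,.018)]: print(n,onz(im,u,v,z))
E
```

```text
[0.5022 0.0288 0.0716] 91.04512081181271 0.015044761166927443 [-2.7707  1.5002  5.303 ]
bedL [ 0.4215 -0.0812  0.016 ]
bedR [0.4143 0.2145 0.016 ]
screwTL [ 0.442  -0.0702  0.018 ]
TR [0.4358 0.2042 0.018 ]
BL [ 0.565  -0.0683  0.018 ]
BR [0.5603 0.2076 0.018 ]
```

View pics/w5.png

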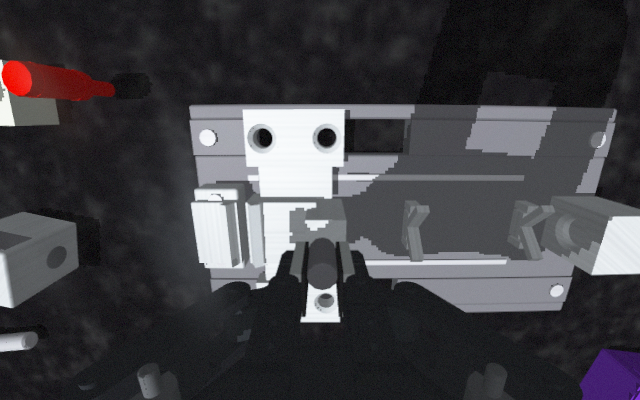

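Emit:
{"api": "play_rows", "payload": {"motion": [[[1,0,-0.2,0,0,0,0],[1,0,-0.3,0,0,0,0],[1,0,-0.4,0,0,0,0],[1,0,-0.45,0,0,0,0],[1,0,-0.45,0,0,0,0]]]}}

```text
t: 7.12
tool_pos: [0.5023, 0.0257, 0.0716]
tool_rot: [-0.028, 3.14, 0.006]
contact_force: [-2.2, 8.8, 4.5]
opening: 0.0152
```

```bash
python3 - <<'E'
from h import *
np.set_printoptions(precision=4,suppress=True)
im=load('w5.png')
for n,u,v,z in [('bedL',190,106,.016),('bedR',617,107,.016),('screwTL',207,138,.018),('TR',598,139,.018),('BR',557,291,.018)]: print(n,onz(im,u,v,z))
E
```

```text
bedL [ 0.4208 -0.0611  0.016 ]
bedR [0.4133 0.2351 0.016 ]
screwTL [ 0.4418 -0.0506  0.018 ]
TR [0.4357 0.225  0.018 ]
BR [0.5604 0.2281 0.018 ]
```

Emit:
{"api": "play_rows", "payload": {"motion": [[[1,0,0.15,0,0,0,0],[0.2,0,0.15,0,0,0,0],[-0.5,0,0.15,0,0,0,0],[-1,0,0.15,0,0,0,0],[-1,0,0.15,-4,0,0,0],[-1,0,0.15,-9,0,0,0],[-1,0,0.15,-9,0,0,0]]]}}

```text
t: 8.0
tool_pos: [0.5054, 0.0265, 0.1669]
tool_rot: [-0.028, 3.13, 0.004]
contact_force: [0.4, 0.1, 0.2]
opening: 0.0853
```

```bash
python3 - <<'E'
from h import *
np.set_printoptions(precision=4,suppress=True)
im=load('w1.png')
for n,u,v,z in [('boxb1',475,185,0),('boxb2',484,280,0),('boxt1',485,200,.06),('boxt2',492,284,.06),('petri',491,103,0.0)]: print(n,onz(im,u,v,z))
o=ctrl.get_obs(); print(o['tool_pos'],o['opening']); print(target((.641,-.309,.17),10)); print(target((.58,-.15,.17),10))
E
```

```text
boxb1 [ 0.7565 -0.3389  0.    ]
boxb2 [ 0.798  -0.5005  0.    ]
boxt1 [ 0.7388 -0.345   0.06  ]
boxt2 [ 0.7708 -0.4694  0.06  ]
petri [ 0.762  -0.2232  0.    ]
[0.5054 0.0265 0.1669] 0.08525086590215361
(array([-12.9605, -33.7919,  -0.2406]), array([ 0.5871,  0.4487, 81.0263]))
(array([ -7.1467, -17.7851,  -0.2683]), array([ 0.5871,  0.4487, 81.0263]))
```

Emit:
{"api": "play_rows", "payload": {"motion": [[[-1,-2,-5,0,0,0,10],[-1,-4,-10,0,0,0,20],[-1,-6,-15,0,0,0,30],[-1,-8,-20,0,0,0,40],[-1,-10,-25,0,0,0,50],[-1,-12,-30,-0.2,0.6,0.4,60],[-1,-13,-33.8,-0.2,0.6,0.4,70],[-1,-13,-33.8,-0.2,0.6,0.4,81],[-1,-13,-33.8,-0.2,0.6,0.4,81],[-1,-13,-33.8,-0.2,0.6,0.4,81],[-1,-13,-33.8,-0.2,0.6,0.4,81]]]}}

```text
t: 9.38
tool_pos: [0.6413, -0.3084, 0.1694]
tool_rot: [2.016, 2.409, -0.0]
contact_force: [0.1, -0.2, -0.4]
opening: 0.0854
```

```bash
python3 - <<'E'
from h import *
np.set_printoptions(precision=4,suppress=True)
im=snap('wrist','w6.png'); o=ctrl.get_obs(); print(o['tool_pos'],tyaw()[0])
c=im['color'][:,:,::-1]; g=cv2.cvtColor(c,cv2.COLOR_BGR2GRAY)
m=(g>95).astype(np.uint8); n,l,s,ce=cv2.connectedComponentsWithStats(m)
for i in range(1,n):
    if s[i,4]>400 and 250<ce[i][0]<400 and 50<ce[i][1]<320: print(i,s[i],ce[i])
E
```

```text
[ 0.6414 -0.3085  0.1696] 10.125856176088538
22 [ 310  129   22  117 1849] [320.7918 185.861 ]
```

View pics/w6.png

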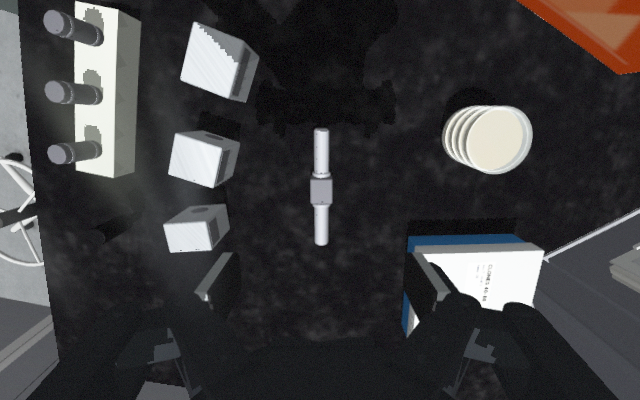

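The rod is vertical in the image from (321,129) to (322,246), with its hub at (321,191), and in line with the jaws.

```bash
python3 - <<'E'
from h import *
np.set_printoptions(precision=4,suppress=True)
im=load('w6.png')
a=onz(im,321,129,.014);b=onz(im,322,246,.012);h0=onz(im,321,178,.024);h1=onz(im,321.5,205,.024)
print(a,b,np.linalg.norm(a-b),(a+b)/2,(h0+h1)/2,np.linalg.norm(h0-h1))
d=a-b; print(np.degrees(np.arctan2(d[1],d[0])))
p=(a+b)/2
print(target((p[0],p[1],.003),10.1))
E
```

```text
[ 0.6292 -0.2446  0.014 ] [ 0.6538 -0.3752  0.012 ] 0.13290902477326683 [ 0.6415 -0.3099  0.013 ] [ 0.6408 -0.3077  0.024 ] 0.029525652770310794
100.6472166294195
(array([-0.1274, -0.0126, 16.6559]), array([0.0151, 0.0416, 0.0259]))
```

Emit:
{"api": "play_rows", "payload": {"motion": [[[-1,-0.2,0,5,0,0,0],[-1,-0.2,0,10,0,0,0],[-1,-0.2,0,14,0,0,0],[-1,-0.2,0,15.5,0,0,0],[-1,-0.2,0,16.5,0,0,0],[-1,-0.2,0,16.5,0,0,0],[0,-0.2,0,16.5,0,0,0],[1,-0.2,0,16.5,0,0,0],[1,-0.2,0,16.5,0,0,0],[1,-0.2,0,16.5,0,0,0],[1,-0.2,0,16.5,0,0,0],[1,-0.2,0,16.5,0,0,0],[1,-0.2,0,16.5,0,0,0],[1,-0.2,0,16.5,0,0,0]]], "newtons": 40}}

```text
t: 11.18
tool_pos: [0.6422, -0.3109, 0.0053]
tool_rot: [2.015, 2.407, -0.0]
contact_force: [-0.4, -0.1, 5.2]
opening: 0.0232
```

Emit:
{"api": "play_rows", "payload": {"motion": [[[1,0,0,-2,0,0,0],[1,0,0,-6,0,0,0],[1,0,0,-11,0,0,0],[1,0,0,-15,0,0,0],[1,0,0,-15,0,0,0]]]}}

```text
t: 11.8
tool_pos: [0.6443, -0.3119, 0.1613]
tool_rot: [2.01, 2.401, 0.002]
contact_force: [0.0, -0.7, -1.3]
opening: 0.0231
```

```bash
python3 - <<'E'
from h import *
np.set_printoptions(precision=4,suppress=True)
im=snap('wrist','w7.png')
o=ctrl.get_obs(); print(o['tool_pos'],o['opening'],o['contact_force']); print(target((.5004,.130,.16),1.2))
E
```

```text
[ 0.6428 -0.3111  0.1577] 0.023237661454608424 [-0.2824  0.4946 -2.0271]
(array([45.9256, -6.2563, -0.4333]), array([0.237 , 0.2073, 8.9325]))
```

View pics/w7.png

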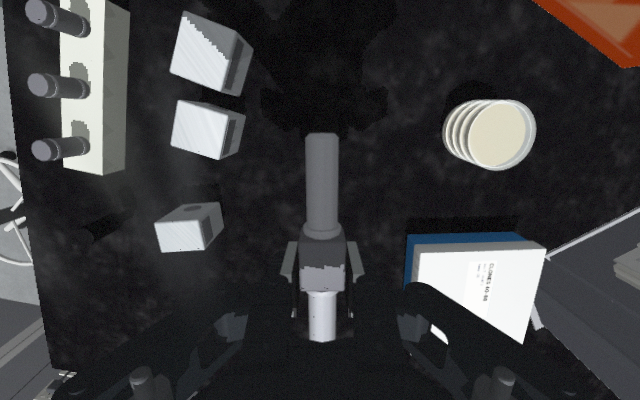

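The rod is held straight, with its hub in the pads at (322,262). The middle spacer, now at (207,128), has been knocked about 2–3 cm towards +y.

Emit:
{"api": "play_rows", "payload": {"motion": [[[1,6,-0.8,-0.4,0,0,1],[1,12,-1.6,-0.4,0,0,2],[1,18,-2.4,-0.4,0,0,3],[1,24,-3.2,-0.4,0,0,4],[1,30,-4,-0.4,0,0,5],[1,36,-5,-0.4,0,0,7],[1,42,-5.8,-0.4,0.2,0.2,8.9],[1,45.9,-6.3,-0.4,0.2,0.2,8.9],[1,45.9,-6.3,-0.4,0.2,0.2,8.9],[1,45.9,-6.3,-0.4,0.2,0.2,8.9],[1,45.9,-6.3,-0.4,0.2,0.2,8.9]]]}}

```text
t: 13.22
tool_pos: [0.5, 0.1286, 0.1589]
tool_rot: [-2.199, -2.243, 0.001]
contact_force: [0.1, -0.3, -1.3]
opening: 0.0233
```

```bash
python3 - <<'E'
from h import *
np.set_printoptions(precision=4,suppress=True)
im=snap('wrist','w8.png')
o=ctrl.get_obs(); print(o['tool_pos'],o['opening'],o['contact_force'],tyaw()[0]); print(target((.5004,.130,.045),1.2))
E
```

```text
[0.5001 0.1286 0.1591] 0.02266509826833431 [ 0.8137  0.0591 -0.8901] 1.1297597209012016
(array([ 0.1454,  0.0313, 11.4129]), array([-0.0155,  0.0199, -0.0702]))
```

View pics/w8.png

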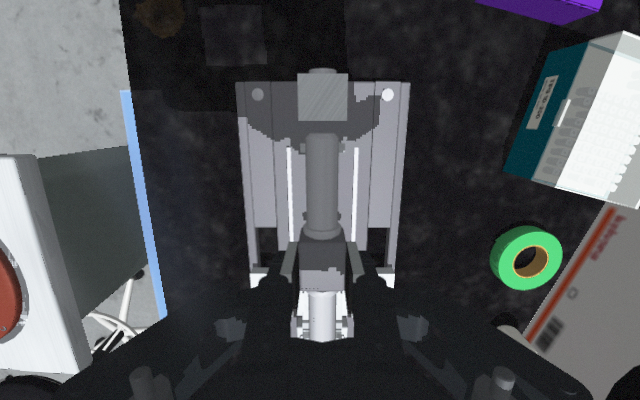

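Emit:
{"api": "play_rows", "payload": {"motion": [[[1,0,0,4,0,0,0],[1,0,0,8,0,0,0],[1,0,0,10.5,0,0,0],[1,0,0,11.4,0,0,0],[1,0,0,11.4,0,0,0]]]}}

```text
t: 13.9
tool_pos: [0.5003, 0.1281, 0.0451]
tool_rot: [-2.2, -2.242, 0.001]
contact_force: [0.5, 1.0, -0.7]
opening: 0.0232
```

```bash
python3 - <<'E'
from h import *
np.set_printoptions(precision=4,suppress=True)
im=snap('wrist','w9.png')
o=ctrl.get_obs(); print(o['tool_pos'],o['opening'],o['contact_force'],tyaw()[0]); print(target((.5004,.129,.033),1.2))
E
```

```text
[0.501  0.1283 0.0461] 0.022897444099884864 [ 0.3838 -0.2973 -0.7552] 1.0890150211722653
(array([ 0.0752, -0.0591,  1.3051]), array([ 0.0632,  0.0138, -0.111 ]))
```

View pics/w9.png

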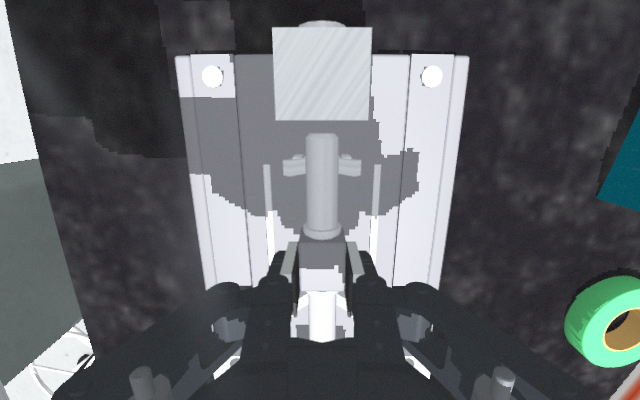

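The rod is centred over the V rest (322,165) and clear of the headstock. Lowering.

Emit:
{"api": "play_rows", "payload": {"motion": [[[1,0,0,0.4,0,0,0],[1,0,0,0.8,0,0,0],[1,0,0,1.1,0,0,0],[1,0,0,1.25,0,0,0],[1,0,0,1.25,0,0,0]]]}}

```text
t: 14.58
tool_pos: [0.5008, 0.1283, 0.0333]
tool_rot: [2.2, 2.242, 0.0]
contact_force: [0.5, 0.2, -2.3]
opening: 0.0233
```

Emit:
{"api": "play_rows", "payload": {"motion": [[[1,0,0,0.1,0,0,0],[1,0,0,0.1,0,0,0],[1,0,0,0.2,0,0,0],[1,0,0,0.2,0,0,0]]]}}

```text
t: 15.08
tool_pos: [0.5012, 0.1283, 0.033]
tool_rot: [2.2, 2.242, -0.0]
contact_force: [-6.7, -1.2, 10.7]
opening: 0.0235
```

Emit:
{"api": "play_rows", "payload": {"motion": [[[0.7,0,0,0,0,0,0],[0,0,0,0,0,0,0],[-0.6,0,0,0,0,0,0],[-0.6,0,0,-1,0,0,0],[-1,0,0,-5,0,0,0],[-1,0,0,-11,0,0,0],[-1,0,0,-13,0,0,0],[-1,0,0,-13,0,0,0]]]}}

```text
t: 16.08
tool_pos: [0.5024, 0.1285, 0.1653]
tool_rot: [2.197, 2.24, 0.005]
contact_force: [-0.0, 0.2, -0.7]
opening: 0.0858
```

```bash
python3 - <<'E'
from h import *
np.set_printoptions(precision=4,suppress=True)
im=snap('wrist','w10.png')
o=ctrl.get_obs(); print(o['tool_pos'],o['opening'],tyaw()[0]); print(target((.502,.030,.13),91),target((.502,.030,.07),91))
E
```

```text
[0.5011 0.1284 0.1629] 0.0855273654759532 1.1030537005692402
(array([-9.8361, -0.0971,  3.2955]), array([  0.0158,   0.0534, -89.8969])) (array([-9.8336, -0.1017,  9.2955]), array([  0.0158,   0.0534, -89.8969]))
```

View pics/w10.png

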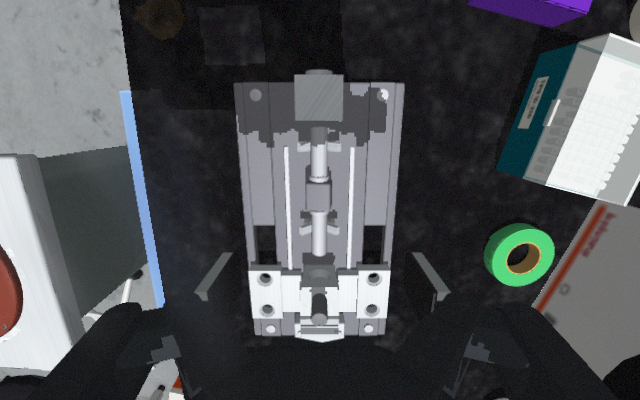

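The rod lies in both rests from about (320,128) to (318,255), hub between them. Next I grip the knob and push forward.

Emit:
{"api": "play_rows", "payload": {"motion": [[[-1,-4,0,0,0,0,-10],[-1,-9.8,-0.1,0,0,0,-20],[-1,-9.8,-0.1,1,0,0,-30],[-1,-9.8,-0.1,2,0,0,-40],[-1,-9.8,-0.1,3,0,0,-50],[-1,-9.8,-0.1,3.3,0,0,-60],[-1,-9.8,-0.1,3.3,0,0,-70],[-1,-9.8,-0.1,3.3,0,0,-80],[-1,-9.8,-0.1,3.3,0,0,-89.9],[-1,-9.8,-0.1,3.3,0,0,-89.9],[-1,-9.8,-0.1,5,0,0,-89.9],[-1,-9.8,-0.1,7,0,0,-89.9],[-1,-9.8,-0.1,9.2,0,0,-89.9],[-1,-9.8,-0.1,9.2,0,0,-89.9],[0,-9.8,-0.1,9.2,0,0,-89.9],[1,-9.8,-0.1,9.2,0,0,-89.9],[1,-9.8,-0.1,9.2,0,0,-89.9],[1,-9.8,-0.1,9.2,0,0,-89.9],[1,-9.8,-0.1,9.2,0,0,-89.9],[1,-9.8,-0.1,9.2,0,0,-89.9]]], "newtons": 30}}

```text
t: 18.62
tool_pos: [0.5026, 0.0299, 0.0719]
tool_rot: [-0.028, 3.14, -0.002]
contact_force: [-0.7, -2.7, 4.8]
opening: 0.0147
```

Emit:
{"api": "play_rows", "payload": {"motion": [[[1,0,0.4,0,0,0,0],[1,0,0.8,0,0,0,0],[1,0,1.2,0,0,0,0],[1,0,1.6,0,0,0,0],[1,0,2.0,0,0,0,0],[1,0,2.4,0,0,0,0],[1,0,2.8,0,0,0,0],[1,0,3.0,0,0,0,0],[1,0,3.0,0,0,0,0]]]}}

```text
t: 19.75
tool_pos: [0.502, 0.0603, 0.0719]
tool_rot: [-0.028, 3.14, -0.001]
contact_force: [-1.4, -1.2, 5.0]
opening: 0.0148
```

Emit:
{"api": "play_rows", "payload": {"motion": [[[1,0,0.2,0,0,0,0],[1,0,0.4,0,0,0,0],[1,0,0.6,0,0,0,0],[1,0,0.8,0,0,0,0],[1,0,0.8,0,0,0,0]]]}}

```text
t: 20.38
tool_pos: [0.5019, 0.0685, 0.0719]
tool_rot: [-0.028, 3.14, -0.001]
contact_force: [-1.8, -3.1, 4.2]
opening: 0.0148
```

```bash
python3 - <<'E'
from h import *
np.set_printoptions(precision=4,suppress=True)
im=snap('wrist','w11.png')
o=ctrl.get_obs(); print(o['tool_pos'],o['opening'],tyaw()[0],o['contact_force'])
E
```

```text
[0.5019 0.0685 0.0719] 0.014840543046311916 91.01803663240975 [-1.844  -3.1973  4.7095]
```

View pics/w11.png

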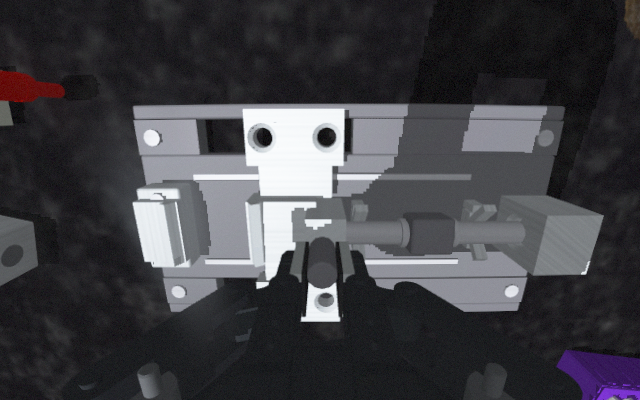

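Emit:
{"api": "play_rows", "payload": {"motion": [[[1,0,0.1,0,0,0,0],[1,0,0.2,0,0,0,0],[1,0,0.3,0,0,0,0],[1,0,0.4,0,0,0,0],[1,0,0.4,0,0,0,0]]]}}

```text
t: 21.05
tool_pos: [0.5018, 0.0726, 0.0719]
tool_rot: [-0.028, 3.14, -0.0]
contact_force: [-2.6, -3.6, 5.2]
opening: 0.015
```

Emit:
{"api": "play_rows", "payload": {"motion": [[[1,0,0.05,0,0,0,0],[1,0,0.1,0,0,0,0],[1,0,0.15,0,0,0,0],[1,0,0.15,0,0,0,0]]]}}

```text
t: 21.55
tool_pos: [0.5018, 0.0739, 0.0719]
tool_rot: [-0.028, 3.14, -0.001]
contact_force: [-1.9, -4.7, 4.1]
opening: 0.015
```

Emit:
{"api": "play_rows", "payload": {"motion": [[[1,0,0.05,0,0,0,0],[1,0,0.1,0,0,0,0],[1,0,0.1,0,0,0,0]]]}}

```text
t: 21.92
tool_pos: [0.5018, 0.074, 0.0719]
tool_rot: [-0.028, 3.14, -0.005]
contact_force: [-2.4, -8.9, 4.1]
opening: 0.0144
```

Emit:
{"api": "play_rows", "payload": {"motion": [[[1,0,0.1,0,0,0,0],[1,0,0.15,0,0,0,0],[1,0,0.15,0,0,0,0]]]}}

```text
t: 22.3
tool_pos: [0.5018, 0.074, 0.0719]
tool_rot: [-0.029, 3.14, -0.01]
contact_force: [-2.4, -10.3, 5.0]
opening: 0.0145
```

Emit:
{"api": "play_rows", "payload": {"motion": [[[0.5,0,0,0,0,0,0],[-0.3,0,0,0,0,0,0],[-1,0,0,0,0,0,0],[-1,0,0,-3,0,0,0],[-1,0,0,-8,0,0,0],[-1,0,0,-10,0,0,0],[-1,0,0,-10,0,0,0]]]}}

```text
t: 23.18
tool_pos: [0.5027, 0.0748, 0.1734]
tool_rot: [-0.029, 3.137, -0.01]
contact_force: [0.9, -0.1, 0.4]
opening: 0.0852
```

```bash
python3 - <<'E'
from h import *
np.set_printoptions(precision=4,suppress=True)
im=snap('wrist','w12.png')
o=ctrl.get_obs(); print(o['tool_pos'],o['opening'],tyaw()[0]); print(target((.528,-.21,.19),-8))
E
```

```text
[0.5015 0.0748 0.1714] 0.08569074242120643 91.05829533129102
(array([ -2.126 , -28.5335,  -1.6781]), array([-0.1935,  0.36  , 99.0582]))
```

View pics/w12.png

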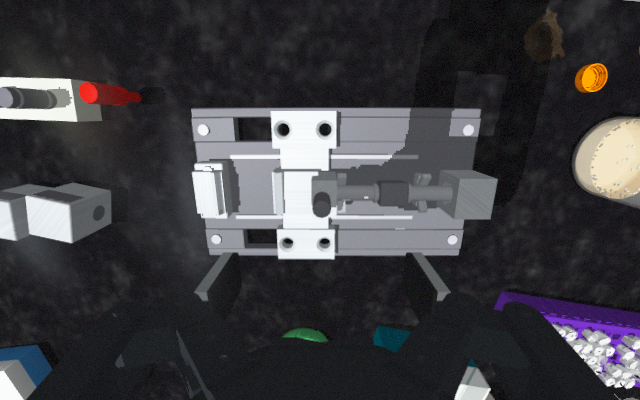

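Emit:
{"api": "play_rows", "payload": {"motion": [[[-1,0,-5,-1.7,0,0,10],[-1,-1,-10,-1.7,0,0,20],[-1,-1,-15,-1.7,0,0,30],[-1,-2,-20,-1.7,0,0,40],[-1,-2,-25,-1.7,0,0,50],[-1,-2.1,-28.5,-1.7,0,0,60],[-1,-2.1,-28.5,-1.7,0,0,70],[-1,-2.1,-28.5,-1.7,0,0,80],[-1,-2.1,-28.5,-1.7,0,0,90],[-1,-2.1,-28.5,-1.7,-0.2,0.4,99],[-1,-2.1,-28.5,-1.7,-0.2,0.4,99],[-1,-2.1,-28.5,-1.7,-0.2,0.4,99]]]}}

```text
t: 24.72
tool_pos: [0.5271, -0.2093, 0.1886]
tool_rot: [-2.365, -2.063, 0.001]
contact_force: [1.5, -0.1, -1.7]
opening: 0.0858
```

```bash
python3 - <<'E'
from h import *
np.set_printoptions(precision=4,suppress=True)
im=snap('wrist','w13.png')
o=ctrl.get_obs(); print(o['tool_pos'],o['opening'],tyaw()[0])
im=load('w12.png'); c=im['color'][:,:,::-1]
g=cv2.cvtColor(c,cv2.COLOR_BGR2GRAY)
for u,v in [(283,129),(325,129),(287,243),(324,243)]:
    w=g[v-7:v+8,u-7:u+8]; m=(w<110); n,l,s,ce=cv2.connectedComponentsWithStats(m.astype(np.uint8))
    i=max(range(1,n),key=lambda i:s[i,4]); uv=ce[i]+[u-7,v-7]; print(uv,s[i],onz(im,*uv,.029))
E
```

```text
[ 0.5273 -0.2094  0.189 ] 0.08555727292268793 -7.844144513417919
[282.8938 129.2301] [  1   1  12  13 113] [0.4396 0.0348 0.029 ]
[324.6116 129.1488] [  1   1  12  13 121] [0.4388 0.0762 0.029 ]
[287.1045 242.1343] [ 3  2 10 10 67] [0.5621 0.0369 0.029 ]
[323.9508 242.082 ] [ 3  3 10  9 61] [0.5611 0.0782 0.029 ]
```

View pics/w13.png

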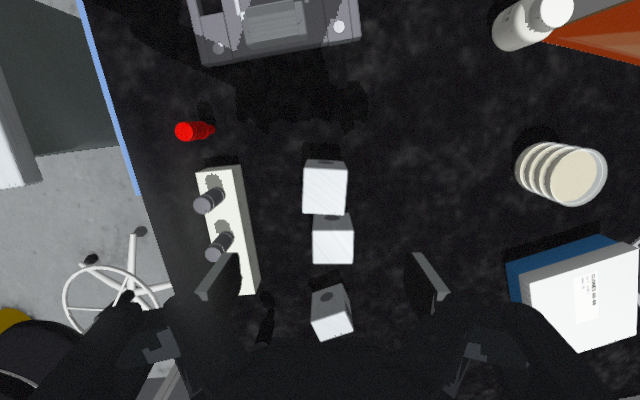

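Spacer A, with its top near (325,190), now has B (333,240) close behind it. Zooming in for the edges and the gap.

```bash
python3 - <<'E'
from h import *
im=load('w13.png'); c=im['color'][:,:,::-1]
cv2.imwrite('pics/w13r.png',cv2.resize(c[150:350,280:380],(300*1,600),interpolation=cv2.INTER_CUBIC))
cv2.imwrite('pics/w13r.png',cv2.resize(c[150:275,270:390],(576,600),interpolation=cv2.INTER_CUBIC))
E
```

```text
(no output)
```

View pics/w13r.png

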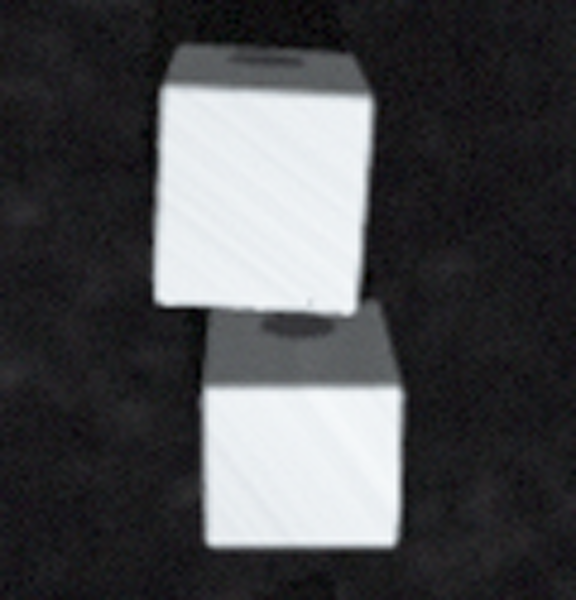

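```bash
python3 - <<'E'
from h import *
np.set_printoptions(precision=4,suppress=True)
im=load('w13.png')
def q(cs,z=.06):
    W=np.array([onz(im,270+x/4.8-.4,150+y/4.8-.4,z)[:2] for x,y in cs]); e=np.roll(W,-1,0)-W
    print(W.mean(0),np.linalg.norm(e,axis=1),np.degrees(np.arctan2(e[:,1],e[:,0]))); return W.mean(0)
A=q([(160,86),(374,96),(358,314),(155,304)]); B=q([(206,386),(402,388),(396,547),(207,547)])
print(target((A[0],A[1],.036),-10.5))
E
```

```text
[ 0.5297 -0.2042] [0.0435 0.0469 0.0433 0.0467] [ -10.4455 -100.4483  169.283    79.816 ]
[ 0.5306 -0.2656] [0.0425 0.0386 0.0426 0.0391] [ -8.3779 -97.8536 172.2444  81.9845]
(array([ 0.5275,  0.205 , 15.3019]), array([-0.1218, -0.0608,  2.6558]))
```

Emit:
{"api": "play_rows", "payload": {"motion": [[[-1,0.4,0.2,5,0,0,2.6],[-1,0.4,0.2,10,0,0,2.6],[-1,0.4,0.2,14,0,0,2.6],[-1,0.4,0.2,16.4,0,0,2.6],[-1,0.4,0.2,16.4,0,0,2.6],[0,0.4,0.2,16.4,0,0,2.6],[1,0.4,0.2,16.4,0,0,2.6],[1,0.4,0.2,16.4,0,0,2.6],[1,0.4,0.2,16.4,0,0,2.6],[1,0.4,0.2,16.4,0,0,2.6],[1,0.4,0.2,16.4,0,0,2.6]]], "newtons": 40}}

```text
t: 26.15
tool_pos: [0.5307, -0.2061, 0.0269]
tool_rot: [2.414, 2.01, 0.001]
contact_force: [-0.2, -0.6, 6.1]
opening: 0.0436
```

Emit:
{"api": "play_rows", "payload": {"motion": [[[1,0,0,-1,0,0,0],[1,0,0,-4,0,0,0],[1,0,0,-9,0,0,0],[1,0,0,-14,0,0,0],[1,0,0,-14,0,0,0],[1,0,0,-14,0,0,0]]]}}

```text
t: 26.9
tool_pos: [0.53, -0.2058, 0.1662]
tool_rot: [-2.414, -2.01, -0.0]
contact_force: [-1.0, 0.3, -2.3]
opening: 0.0439
```

```bash
python3 - <<'E'
from h import *
np.set_printoptions(precision=4,suppress=True)
im=snap('wrist','w14.png')
o=ctrl.get_obs(); print(o['tool_pos'],o['opening'],tyaw()[0],o['contact_force'])
E
```

```text
[ 0.5295 -0.2055  0.165 ] 0.04358322216645092 -10.43322110103549 [ 0.4438 -0.8461 -2.2586]
```

View pics/w14.png

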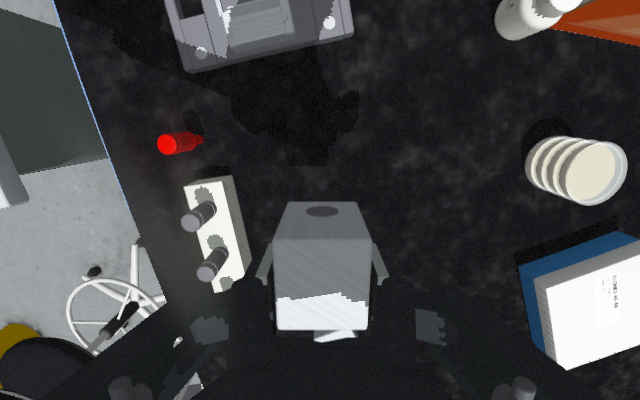

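```bash
python3 - <<'E'
from h import *
np.set_printoptions(precision=4,suppress=True)
im=load('w14.png'); o=ctrl.get_obs(); yw,m=tyaw()
z=o['tool_pos'][2]+.0331
W=np.array([onz(im,u,v,z) for u,v in [(273,240),(371,240),(370,330),(276,330)]])
e=np.roll(W,-1,0)-W; print(np.linalg.norm(e,axis=1)); print('in tool', (m.T@(W.mean(0)-o['tool_pos'])), [m.T@(w-o['tool_pos']) for w in W])
# place: gap centre
yk=.0742; 
rear=yk-.018-.032; print('rear',rear)
E
```

```text
[0.0422 0.0474 0.0454 0.0474]
in tool [ 0.001   0.0007 -0.0331] [array([ 0.0247, -0.0207, -0.033 ]), array([ 0.0247,  0.0215, -0.0331]), array([-0.0226,  0.0236, -0.0332]), array([-0.0227, -0.0217, -0.0331])]
rear 0.0242
```

```bash
python3 - <<'E'
from h import *
np.set_printoptions(precision=4,suppress=True)
print(target((.5025,-.001,.165),1.2))
E
```

```text
(array([19.6247, -6.3576,  0.0386]), array([ -0.133 ,  -0.0744, -11.6333]))
```

Emit:
{"api": "play_rows", "payload": {"motion": [[[1,5,-1.6,0,0,0,-3],[1,10,-3.2,0,0,0,-6],[1,15,-4.8,0,0,0,-9],[1,19.6,-6.4,0,-0.1,0,-11.6],[1,19.6,-6.4,0,-0.1,0,-11.6],[1,19.6,-6.4,0,-0.1,0,-11.6],[1,19.6,-6.4,3,-0.1,0,-11.6],[1,19.6,-6.4,5,-0.1,0,-11.6],[1,19.6,-6.4,5,-0.1,0,-11.6]]]}}

```text
t: 28.08
tool_pos: [0.5002, -0.0021, 0.1127]
tool_rot: [-2.197, -2.238, 0.004]
contact_force: [0.3, 0.1, -2.0]
opening: 0.0434
```

```bash
python3 - <<'E'
from h import *
np.set_printoptions(precision=4,suppress=True)
im=snap('wrist','w15.png'); snap('scene','s15.png'); c=load('s15.png')['color'][:,:,::-1]; cv2.imwrite('pics/s15r.png',cv2.resize(c[170:270,160:340],(792,440),interpolation=cv2.INTER_CUBIC))
o=ctrl.get_obs(); print(o['tool_pos'],o['opening'],tyaw()[0],o['contact_force'])
E
```

```text
[ 0.5022 -0.002   0.1155] 0.04316739125146387 1.075899106857811 [ 0.6815  0.2315 -1.352 ]
```

View pics/w15.png

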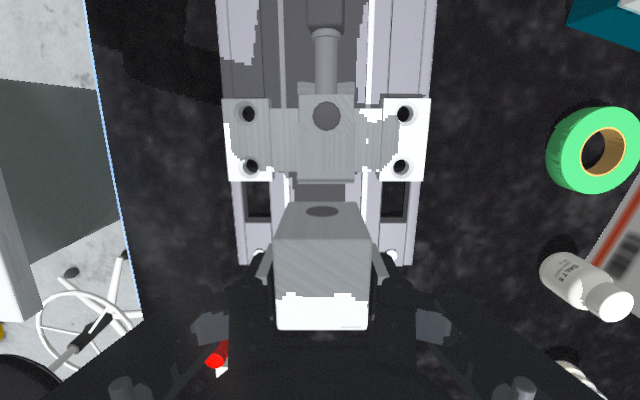

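View pics/s15r.png

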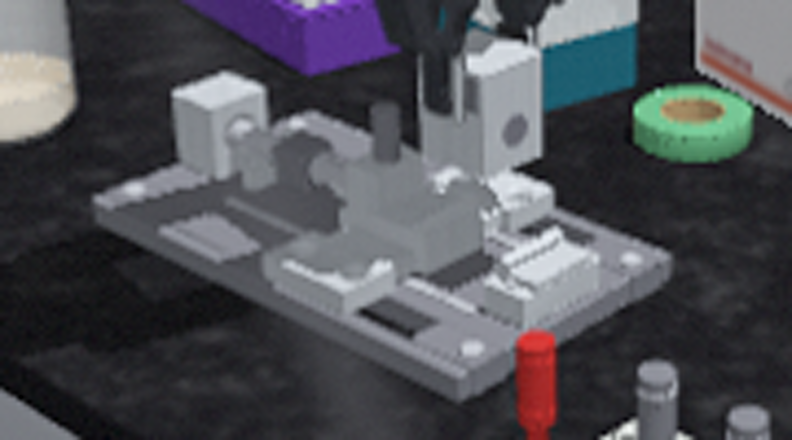

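```bash
python3 - <<'E'
from h import *
np.set_printoptions(precision=4,suppress=True)
im=load('w15.png'); c=im['color'][:,:,::-1]
g=cv2.cvtColor(c,cv2.COLOR_BGR2GRAY)
cv2.imwrite('pics/w15r.png',cv2.resize(c[90:270,225:425],(666,600),interpolation=cv2.INTER_CUBIC))
for u,v in [(250,167),(248,113),(400,167),(404,113)]:
    w=g[v-10:v+11,u-10:u+11]; m=(w<70); n,l,s,ce=cv2.connectedComponentsWithStats(m.astype(np.uint8))
    i=max(range(1,n),key=lambda i:s[i,4]); uv=ce[i]+[u-10,v-10]; print(uv,s[i],onz(im,*uv,.028))
print('bottom front',onz(im,322,203,.0886),'top front',onz(im,322,240,.1486),'top back',onz(im,322,330,.1486))
print('tail rear edge47',onz(im,326,181,.047), 'knob',onz(im,326,115,.094))
E
```

```text
[251.6759 165.3611] [  6   2  12  13 108] [0.4417 0.0356 0.028 ]
[247.9429 113.4929] [  4   3  12  16 140] [0.4407 0.0762 0.028 ]
[399.1389 165.5556] [  4   3  11  12 108] [0.5621 0.0378 0.028 ]
[402.8647 113.7669] [  3   4  12  15 133] [0.5612 0.0783 0.028 ]
bottom front [0.4997 0.0227 0.0886] top front [0.4999 0.0245 0.1486] top back [ 0.5008 -0.0211  0.1486]
tail rear edge47 [0.5024 0.0278 0.047 ] knob [0.5009 0.0749 0.094 ]
```

View pics/w15r.png

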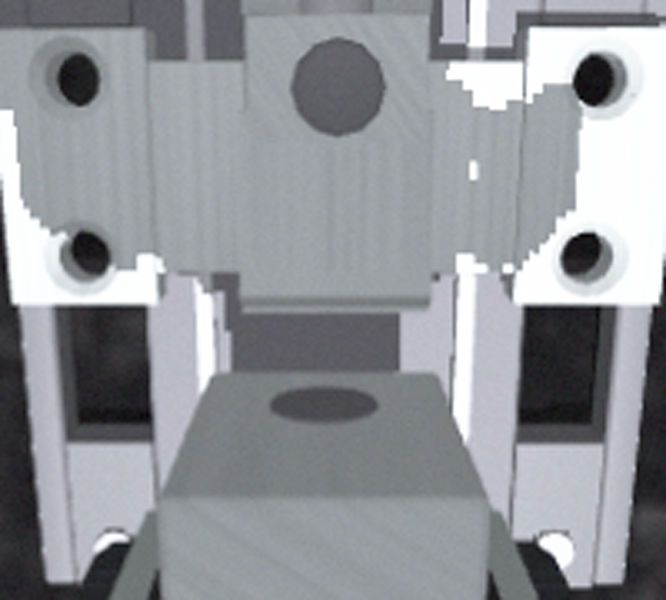

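Emit:
{"api": "play_rows", "payload": {"motion": [[[1,0.05,0.2,2,0,0,0],[1,0.05,0.2,3.5,0,0,0],[1,0.05,0.2,4.2,0,0,0],[1,0.05,0.2,4.6,0,0,0],[1,0.05,0.2,4.6,0,0,0]]]}}

```text
t: 28.8
tool_pos: [0.5042, -0.0014, 0.0696]
tool_rot: [-2.199, -2.241, -0.001]
contact_force: [0.2, -0.7, -0.8]
opening: 0.0435
```

Emit:
{"api": "play_rows", "payload": {"motion": [[[1,0,0,0.3,0,0,0],[1,0,0,0.6,0,0,0],[1,0,0,0.9,0,0,0],[1,0,0,0.9,0,0,0]]]}}

```text
t: 29.3
tool_pos: [0.5039, -0.0014, 0.0602]
tool_rot: [-2.199, -2.241, 0.0]
contact_force: [-0.4, 0.2, -1.9]
opening: 0.0438
```

```bash
python3 - <<'E'
from h import *
np.set_printoptions(precision=4,suppress=True)
im=snap('wrist','w16.png')
o=ctrl.get_obs(); print(o['tool_pos'],o['opening'],tyaw()[0],o['contact_force'],o['wrist_torque'])
c=load('w16.png')['color'][:,:,::-1];cv2.imwrite('pics/w16r.png',cv2.resize(c[90:350,200:450],(577,600),interpolation=cv2.INTER_CUBIC))
E
```

```text
[ 0.504  -0.0014  0.0604] 0.04336929845363809 1.0779016876764627 [ 0.1878 -0.8481 -1.7607] [ 0.0628 -0.0069  0.0617]
```

View pics/w16r.png

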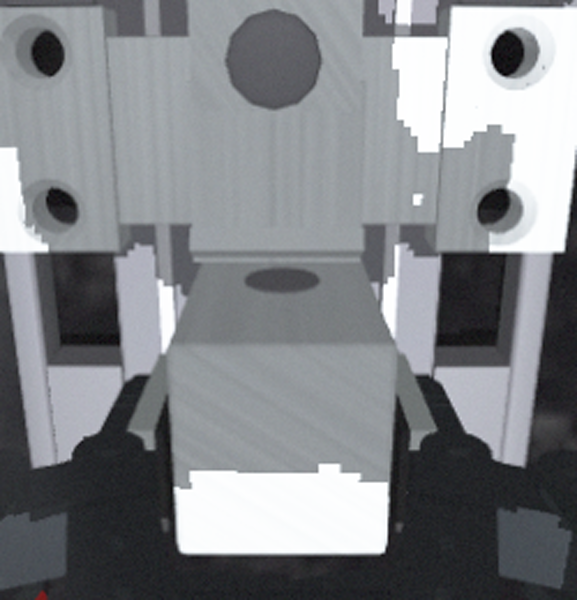

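The spacer foot is below the lead-ins and already in the gap with no contact force. Going down.

Emit:
{"api": "play_rows", "payload": {"motion": [[[1,0,0,0.4,0,0,0],[1,0,0,0.8,0,0,0],[1,0,0,1.2,0,0,0],[1,0,0,1.5,0,0,0],[1,0,0,1.6,0,0,0],[1,0,0,1.7,0,0,0],[1,0,0,1.7,0,0,0]]]}}

```text
t: 30.22
tool_pos: [0.5041, -0.0014, 0.0435]
tool_rot: [-2.199, -2.241, -0.0]
contact_force: [0.2, 0.2, -1.0]
opening: 0.0434
```

Emit:
{"api": "play_rows", "payload": {"motion": [[[1,0,0,0.1,0,0,0],[1,0,0,0.15,0,0,0],[1,0,0,0.15,0,0,0]]]}}

```text
t: 30.6
tool_pos: [0.5043, -0.0014, 0.0429]
tool_rot: [-2.199, -2.241, -0.0]
contact_force: [-2.5, 0.5, 4.8]
opening: 0.0436
```

Seated on the bed at z = 0.0429 as predicted. Releasing and rising.

Emit:
{"api": "play_rows", "payload": {"motion": [[[0.4,0,0,0,0,0,0],[-0.3,0,0,0,0,0,0],[-1,0,0,0,0,0,0],[-1,0,0,0,0,0,0],[-1,0,0,-3,0,0,0],[-1,0,0,-8,0,0,0],[-1,0,0,-13,0,0,0],[-1,0,0,-14,0,0,0],[-1,0,0,-14,0,0,0]]]}}

```text
t: 31.72
tool_pos: [0.5048, -0.0016, 0.1834]
tool_rot: [-2.2, -2.242, -0.002]
contact_force: [-0.6, 0.3, -0.4]
opening: 0.0853
```

```bash
python3 - <<'E'
from h import *
np.set_printoptions(precision=4,suppress=True)
im=snap('wrist','w17.png')
o=ctrl.get_obs(); print(o['tool_pos'],tyaw()[0]); print(target((.41,-.25,.18),-1))
E
```

```text
[ 0.5039 -0.0015  0.1819] 1.0814244247796772
(array([-24.671 ,  -9.8587,   0.1709]), array([-0.1321, -0.0841,  2.0813]))
```

View pics/w17.png

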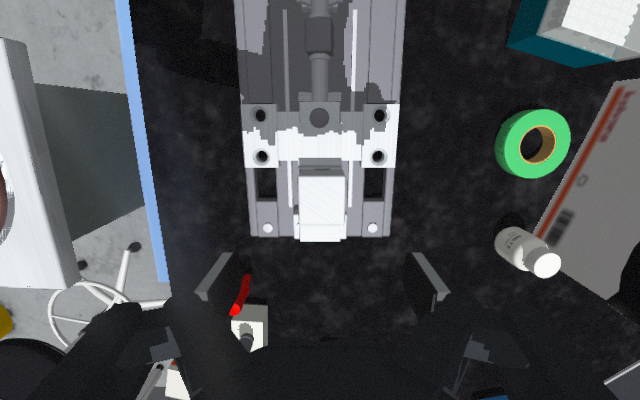

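The spacer stands upright between the tailstock and the stop at (321,205). Next are the pins.

Emit:
{"api": "play_rows", "payload": {"motion": [[[-1,-6,-2.5,0,0,0,0],[-1,-12,-5,0,0,0,1],[-1,-18,-7.5,0,0,0,2],[-1,-24.7,-9.9,0.2,0,0,2],[-1,-24.7,-9.9,0.2,-0.1,0,2],[-1,-24.7,-9.9,0.2,-0.1,0,2],[-1,-24.7,-9.9,0.2,-0.1,0,2]]]}}

```text
t: 32.65
tool_pos: [0.4097, -0.2489, 0.1787]
tool_rot: [-2.235, -2.203, -0.002]
contact_force: [-0.1, 0.1, 0.8]
opening: 0.0854
```

```bash
python3 - <<'E'
from h import *
np.set_printoptions(precision=4,suppress=True)
im=snap('wrist','w18.png')
o=ctrl.get_obs(); print(o['tool_pos'],tyaw()[0])
E
```

```text
[ 0.4099 -0.2488  0.1791] -0.7983235568388235
```

View pics/w18.png

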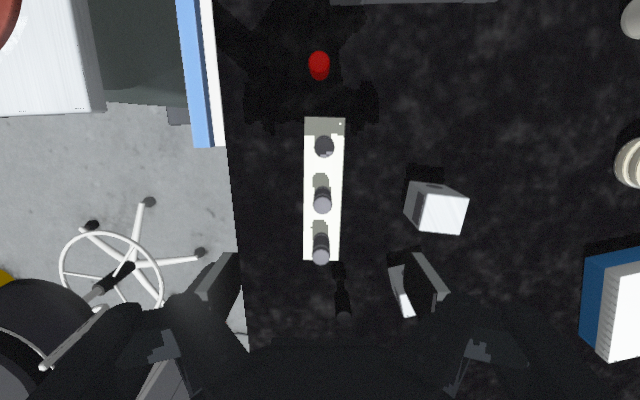

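Pin heads' tops are at about (324,146), (322,204) and (321,257). The black look-alike is at (342,300).

```bash
python3 - <<'E'
from h import *
np.set_printoptions(precision=4,suppress=True)
im=load('w18.png'); c=im['color'][:,:,::-1]
cv2.imwrite('pics/w18r.png',cv2.resize(c[110:270,280:370],(337,600),interpolation=cv2.INTER_CUBIC))
for u,v in [(324,146),(322,204),(321,257)]: print(onz(im,u,v,.078))
E
```

```text
[ 0.4122 -0.1959  0.078 ]
[ 0.4098 -0.2477  0.078 ]
[ 0.4081 -0.3009  0.078 ]
```

View pics/w18r.png

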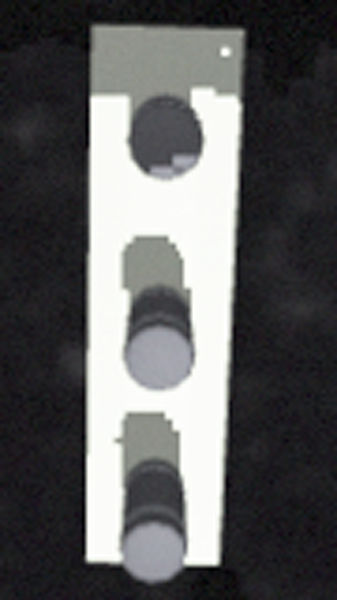

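```bash
python3 - <<'E'
from h import *
np.set_printoptions(precision=4,suppress=True)
print(target((.412,-.1975,.12),-1),target((.412,-.1975,.044),-1))
E
```

```text
(array([5.1199, 0.1416, 5.9182]), array([-0.0774, -0.146 ,  0.2016])) (array([ 5.1005,  0.1518, 13.5182]), array([-0.0774, -0.146 ,  0.2016]))
```

Emit:
{"api": "play_rows", "payload": {"motion": [[[-0.3,5.1,0.1,3,0,0,0],[-0.3,5.1,0.1,6,0,0,0],[-0.3,5.1,0.1,6,0,0,0],[-0.3,5.1,0.15,6,0,0,0],[-0.3,5.1,0.15,9,0,0,0],[-0.3,5.1,0.15,12,0,0,0],[-0.3,5.1,0.15,13.5,0,0,0],[-0.3,5.1,0.15,13.5,0,0,0],[0.3,5.1,0.15,13.5,0,0,0],[1,5.1,0.15,13.5,0,0,0],[1,5.1,0.15,13.5,0,0,0],[1,5.1,0.15,13.5,0,0,0],[1,5.1,0.15,13.5,0,0,0],[1,5.1,0.15,13.5,0,0,0]]], "newtons": 40}}

```text
t: 34.45
tool_pos: [0.4129, -0.1982, 0.0456]
tool_rot: [-2.236, -2.206, -0.002]
contact_force: [-1.0, 1.9, 5.9]
opening: 0.0167
```

Emit:
{"api": "play_rows", "payload": {"motion": [[[1,0,0,-1,0,0,0],[1,0,0,-3,0,0,0],[1,0,0,-6,0,0,0],[1,0,0,-11,0,0,0],[1,0,0,-11,0,0,0]]]}}

```text
t: 35.08
tool_pos: [0.4153, -0.1999, 0.1609]
tool_rot: [2.23, 2.2, 0.005]
contact_force: [1.1, -0.5, -0.7]
opening: 0.0166
```

```bash
python3 - <<'E'
from h import *
np.set_printoptions(precision=4,suppress=True)
im=snap('wrist','w19.png')
o=ctrl.get_obs(); print(o['tool_pos'],tyaw()[0],o['opening'],o['contact_force']); print(target((.5639,.0368,.145),1.1))
E
```

```text
[ 0.414  -0.1991  0.1581] -0.7937079180641905 0.016852847687208208 [-0.5525  0.1147 -1.2392]
(array([23.7928, 14.6564,  1.3446]), array([ 0.2636,  0.0923, -1.8939]))
```

View pics/w19.png

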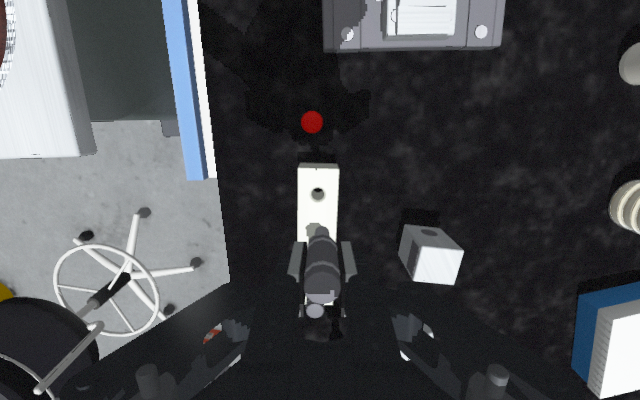

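The pin is held between the pads, with its shank at (322,235). Moving over the far rear hole.

Emit:
{"api": "play_rows", "payload": {"motion": [[[1,5,3,0,0,0,0],[1,10,6,0,0,0,-1],[1,15,9.2,0,0,0,-1.9],[1,20,12.3,0,0.3,0.1,-1.9],[1,23.8,14.6,0,0.3,0.1,-1.9],[1,23.8,14.7,0,0.3,0.1,-1.9],[1,23.8,14.7,3,0.3,0.1,-1.9],[1,23.8,14.7,5,0.3,0.1,-1.9],[1,23.8,14.7,6,0.3,0.1,-1.9],[1,23.8,14.7,6,0.3,0.1,-1.9]]]}}

```text
t: 36.38
tool_pos: [0.5636, 0.0364, 0.0973]
tool_rot: [-2.199, -2.24, 0.003]
contact_force: [-0.3, 0.2, -1.2]
opening: 0.0166
```

```bash
python3 - <<'E'
from h import *
np.set_printoptions(precision=4,suppress=True)
im=snap('wrist','w20.png')
o=ctrl.get_obs(); print(o['tool_pos'],tyaw()[0],o['opening'],o['contact_force']); print(target((.5639,.0368,.075),1.1))
E
```

```text
[0.5645 0.0364 0.0984] 1.073309071278402 0.016944933213292605 [ 0.2549  0.3568 -0.2712]
(array([ 0.0387, -0.0526,  2.343 ]), array([-0.0527, -0.0072, -0.0267]))
```

View pics/w20.png

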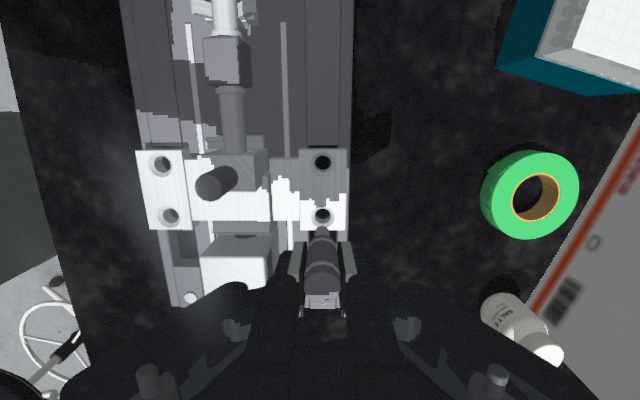

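```bash
python3 - <<'E'
from h import *
np.set_printoptions(precision=4,suppress=True)
im=load('w20.png')
c=im['color'][:,:,::-1];cv2.imwrite('pics/w20r.png',cv2.resize(c[140:320,260:390],(433,600),interpolation=cv2.INTER_CUBIC))
print('hole',onz(im,323,216,.029),onz(im,323,162,.029)); print('expected TCP foot px',proj(im,(.5645,.0364,.0608)), 'hole px', proj(im,(.5639,.0368,.03)))
E
```

```text
hole [0.5644 0.0371 0.029 ] [0.5635 0.0802 0.029 ]
expected TCP foot px [323.1992 232.2645] hole px [322.3472 216.8002]
```

View pics/w20r.png

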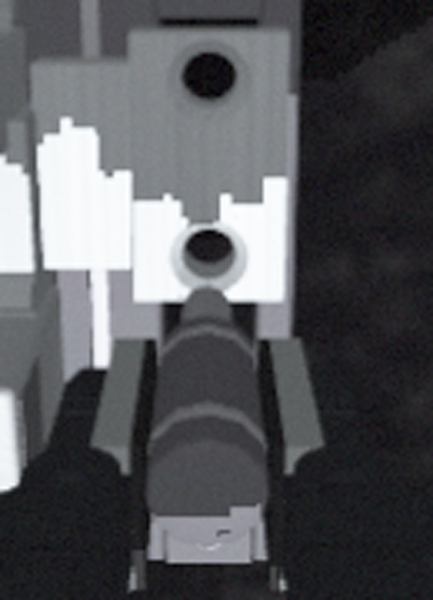

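The foot (322,231) and the hole mouth (323,217) agree with the predictions to about 1 mm. Inserting.

Emit:
{"api": "play_rows", "payload": {"motion": [[[1,0,0,1,0,0,0],[1,0,0,2,0,0,0],[1,0,0,2.8,0,0,0],[1,0,0,3.4,0,0,0],[1,0,0,3.9,0,0,0],[1,0,0,4.0,0,0,0]]]}}

```text
t: 37.17
tool_pos: [0.5642, 0.0365, 0.058]
tool_rot: [-2.2, -2.241, 0.001]
contact_force: [0.6, -0.1, -0.2]
opening: 0.0166
```

Emit:
{"api": "play_rows", "payload": {"motion": [[[1,0,0,0.5,0,0,0],[1,0,0,1.0,0,0,0],[1,0,0,1.3,0,0,0],[1,0,0,1.55,0,0,0],[1,0,0,1.65,0,0,0],[1,0,0,1.75,0,0,0],[1,0,0,1.75,0,0,0]]]}}

```text
t: 38.05
tool_pos: [0.5643, 0.0365, 0.0416]
tool_rot: [-2.199, -2.241, 0.002]
contact_force: [-4.5, -0.1, 5.9]
opening: 0.0167
```

Emit:
{"api": "play_rows", "payload": {"motion": [[[0.25,0,0,0,0,0,0],[0.25,0,0,0,0,0,0],[0.25,0,0,0,0,0,0],[0.25,0,0,-1,0,0,0],[0.25,0,0,-4,0,0,0],[0,0,0,-9,0,0,0],[-0.3,0,0,-11,0,0,0],[-0.3,0,0,-11,0,0,0]]]}}

```text
t: 39.05
tool_pos: [0.5658, 0.0364, 0.1538]
tool_rot: [2.199, 2.241, 0.002]
contact_force: [-0.7, 0.6, -0.0]
opening: 0.0555
```

```bash
python3 - <<'E'
from h import *
np.set_printoptions(precision=4,suppress=True)
im=snap('wrist','w21.png')
c=im['color'][:,:,::-1];cv2.imwrite('pics/w21r.png',cv2.resize(c[80:330,110:370],(624,600),interpolation=cv2.INTER_CUBIC))
o=ctrl.get_obs(); print(o['tool_pos'],tyaw()[0],o['opening']); print(target((.411,-.250,.15),-1))
E
```

```text
[0.5645 0.0365 0.1515] 1.0823526361486653 0.05531895073656711
(array([-28.3507, -15.8852,   0.175 ]), array([-0.0865, -0.0028,  2.0823]))
```

View pics/w21r.png

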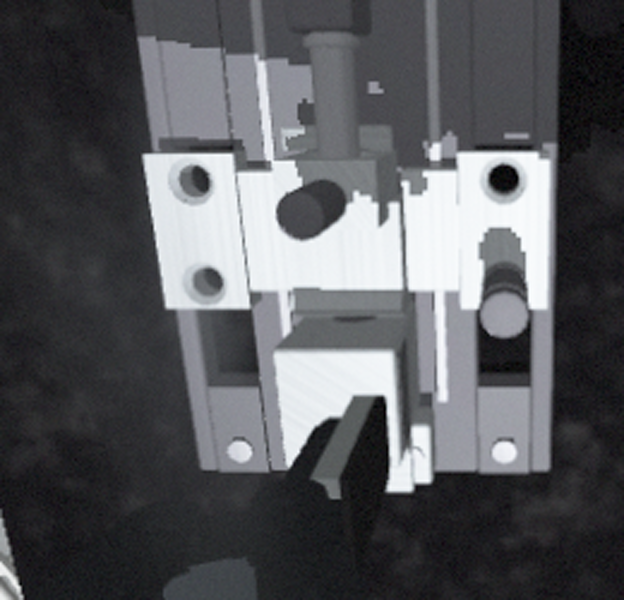

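The first pin is home in the far rear ear hole, head at zoom (505,315). Now the second pin.

Emit:
{"api": "play_rows", "payload": {"motion": [[[-0.3,-5.5,-3,0,0,0,0],[-0.3,-11,-6,0,0,0,1],[-0.3,-16.5,-9,0,0,0,2],[-0.3,-22,-12,0,0,0,2],[-0.3,-27,-15,0.2,-0.1,0,2],[-0.3,-28.3,-15.9,0.2,-0.1,0,2.1],[-0.3,-28.3,-15.9,0.2,-0.1,0,2.1],[-0.3,-28.3,-15.9,0.2,-0.1,0,2.1]]]}}

```text
t: 40.1
tool_pos: [0.4112, -0.2482, 0.1489]
tool_rot: [-2.238, -2.202, -0.001]
contact_force: [0.0, -0.2, 0.3]
opening: 0.0556
```

```bash
python3 - <<'E'
from h import *
np.set_printoptions(precision=4,suppress=True)
im=snap('wrist','w22.png')
o=ctrl.get_obs(); print(o['tool_pos'],tyaw()[0],o['opening']); print(target((.411,-.250,.044),-1))
E
```

```text
[ 0.4114 -0.2481  0.1492] -0.9017836700704298 0.05553704228705703
(array([-0.1989, -0.0307, 10.5165]), array([-0.0181, -0.0624,  0.0982]))
```

View pics/w22.png

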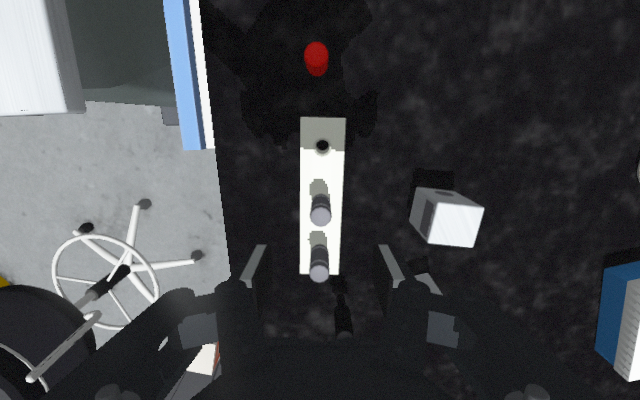

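```bash
python3 - <<'E'
from h import *
np.set_printoptions(precision=4,suppress=True)
im=load('w22.png'); print(onz(im,320,216,.078),onz(im,319,271,.078), onz(im,322,146,.034))
E
```

```text
[ 0.4097 -0.2482  0.078 ] [ 0.4079 -0.2983  0.078 ] [ 0.4121 -0.1966  0.034 ]
```

Emit:
{"api": "play_rows", "payload": {"motion": [[[-0.3,-0.15,0,3,0,0,0],[-0.3,-0.15,0,6,0,0,0],[-0.3,-0.15,0,9,0,0,0],[-0.3,-0.15,0,10.5,0,0,0],[-0.3,-0.15,0,10.5,0,0,0],[0.3,-0.15,0,10.5,0,0,0],[1,-0.15,0,10.5,0,0,0],[1,-0.15,0,10.5,0,0,0],[1,-0.15,0,10.5,0,0,0],[1,-0.15,0,10.5,0,0,0],[1,-0.15,0,10.5,0,0,0]]], "newtons": 40}}

```text
t: 41.52
tool_pos: [0.4119, -0.2502, 0.0456]
tool_rot: [2.238, 2.203, 0.001]
contact_force: [-3.0, 0.5, 5.9]
opening: 0.0169
```

Emit:
{"api": "play_rows", "payload": {"motion": [[[1,0,0,-1,0,0,0],[1,0,0,-3,0,0,0],[1,0,0,-6,0,0,0],[1,0,0,-11,0,0,0],[1,0,0,-11,0,0,0]]]}}

```text
t: 42.15
tool_pos: [0.4144, -0.2523, 0.1613]
tool_rot: [2.231, 2.196, 0.003]
contact_force: [0.1, 0.0, -1.2]
opening: 0.0169
```

```bash
python3 - <<'E'
from h import *
np.set_printoptions(precision=4,suppress=True)
o=ctrl.get_obs(); print(o['tool_pos'],tyaw()[0],o['opening']); print(target((.4399,.0344,.158),1.1))
E
```

```text
[ 0.4144 -0.2523  0.1613] -0.9100555193830216 0.016927877548372067
(array([28.7061,  2.0939,  0.1562]), array([ 0.5187,  0.388 , -2.0118]))
```

Emit:
{"api": "play_rows", "payload": {"motion": [[[1,6,0.4,0,0,0,0],[1,12,0.8,0,0,0,-1],[1,18,1.2,0,0.5,0.4,-2],[1,24,1.7,0,0.5,0.4,-2],[1,28.7,2.1,0.2,0.5,0.4,-2],[1,28.7,2.1,0.2,0.5,0.4,-2],[1,28.7,2.1,3,0.5,0.4,-2],[1,28.7,2.1,5,0.5,0.4,-2],[1,28.7,2.1,6.3,0.5,0.4,-2],[1,28.7,2.1,6.3,0.5,0.4,-2],[1,28.7,2.1,6.3,0.5,0.4,-2]]]}}

```text
t: 43.52
tool_pos: [0.4411, 0.0335, 0.0973]
tool_rot: [2.2, 2.241, 0.002]
contact_force: [-0.6, -0.1, -0.5]
opening: 0.0169
```

```bash
python3 - <<'E'
from h import *
np.set_printoptions(precision=4,suppress=True)
im=snap('wrist','w23.png')
c=im['color'][:,:,::-1];cv2.imwrite('pics/w23r.png',cv2.resize(c[140:320,260:390],(433,600),interpolation=cv2.INTER_CUBIC))
o=ctrl.get_obs(); print(o['tool_pos'],tyaw()[0],o['opening']); print(target((.4399,.0344,.098),1.1))
print('foot px',proj(im,o['tool_pos']-[0,0,.0376]), 'hole px', proj(im,(.4399,.0344,.03)))
E
```

```text
[0.4413 0.0336 0.0976] 1.0647758237925704 0.016820798878572966
(array([ 0.0836, -0.1364, -0.0417]), array([ 0.1208,  0.0038, -0.0352]))
foot px [321.9887 231.6894] hole px [320.1537 216.1793]
```

View pics/w23r.png

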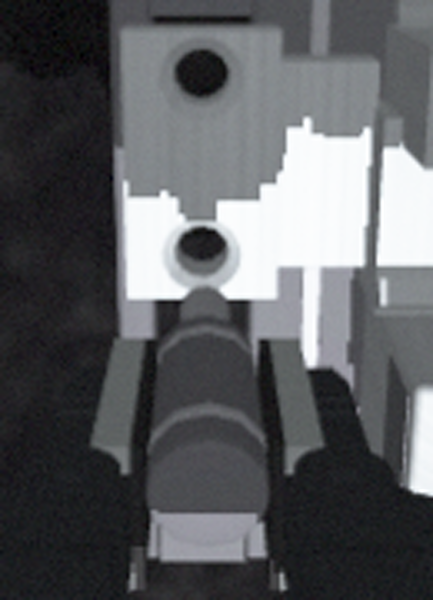

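The hole mouth at (320.6,216.6) matches the prediction. I'll correct 1 mm and insert.

Emit:
{"api": "play_rows", "payload": {"motion": [[[1,0.05,-0.1,1,0,0,0],[1,0.05,-0.1,2,0,0,0],[1,0.05,-0.1,2.8,0,0,0],[1,0.05,-0.1,3.4,0,0,0],[1,0.05,-0.1,3.9,0,0,0],[1,0.05,-0.1,4.0,0,0,0]]]}}

```text
t: 44.32
tool_pos: [0.4401, 0.0341, 0.0571]
tool_rot: [2.2, 2.241, 0.002]
contact_force: [0.6, 0.2, -1.3]
opening: 0.017
```

Emit:
{"api": "play_rows", "payload": {"motion": [[[1,0,0,0.5,0,0,0],[1,0,0,1.0,0,0,0],[1,0,0,1.3,0,0,0],[1,0,0,1.5,0,0,0],[1,0,0,1.6,0,0,0],[1,0,0,1.7,0,0,0],[1,0,0,1.7,0,0,0]]]}}

```text
t: 45.2
tool_pos: [0.4402, 0.0341, 0.0415]
tool_rot: [2.2, 2.242, 0.0]
contact_force: [-6.1, 0.1, 9.6]
opening: 0.0164
```

Home at 0.0415 with 9.6 N. Releasing and fetching the third pin.

Emit:
{"api": "play_rows", "payload": {"motion": [[[0.25,0,0,0,0,0,0],[0.25,0,0,0,0,0,0],[0.25,0,0,0,0,0,0],[0.25,0,0,-1,0,0,0],[0.25,0,0,-4,0,0,0],[0,0,0,-9,0,0,0],[-0.3,0,0,-11,0,0,0],[-0.3,0,0,-11,0,0,0]]]}}

```text
t: 46.2
tool_pos: [0.4418, 0.034, 0.1542]
tool_rot: [2.197, 2.239, 0.005]
contact_force: [0.2, -0.5, 0.7]
opening: 0.0553
```

```bash
python3 - <<'E'
from h import *
np.set_printoptions(precision=4,suppress=True)
im=snap('wrist','w24.png')
o=ctrl.get_obs(); print(o['tool_pos'],tyaw()[0],o['opening']); print(target((.4095,-.302,.15),-1))
E
```

```text
[0.4406 0.0341 0.1522] 1.0818214132105806 0.055379753599262595
(array([-33.5423,  -3.7435,   0.2237]), array([0.1121, 0.0132, 2.0818]))
```

View pics/w24.png

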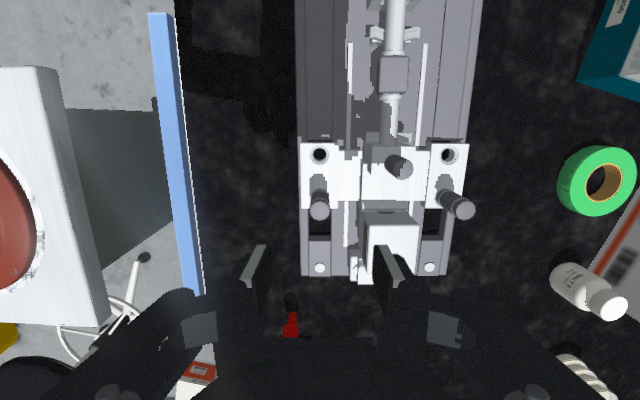

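Emit:
{"api": "play_rows", "payload": {"motion": [[[-0.3,-6,-0.7,0,0,0,0],[-0.3,-12,-1.4,0,0,0,1],[-0.3,-18,-2,0,0,0,2],[-0.3,-24,-2.7,0,0,0,2],[-0.3,-30,-3.4,0.2,0.1,0,2],[-0.3,-33.5,-3.7,0.2,0.1,0,2.1],[-0.3,-33.5,-3.7,0.2,0.1,0,2.1],[-0.3,-33.5,-3.7,0.2,0.1,0,2.1]]]}}

```text
t: 47.25
tool_pos: [0.4093, -0.3004, 0.1486]
tool_rot: [-2.239, -2.2, -0.001]
contact_force: [0.3, 0.4, 0.7]
opening: 0.0554
```

```bash
python3 - <<'E'
from h import *
np.set_printoptions(precision=4,suppress=True)
im=snap('wrist','w25.png')
o=ctrl.get_obs(); print(o['tool_pos'],tyaw()[0],o['opening']); print(target((.4095,-.302,.044),-1))
E
```

```text
[ 0.4096 -0.3001  0.149 ] -0.9643973149130186 0.05533620287665826
(array([-0.2022,  0.0114, 10.4974]), array([-0.0748, -0.0932,  0.0355]))
```

View pics/w25.png

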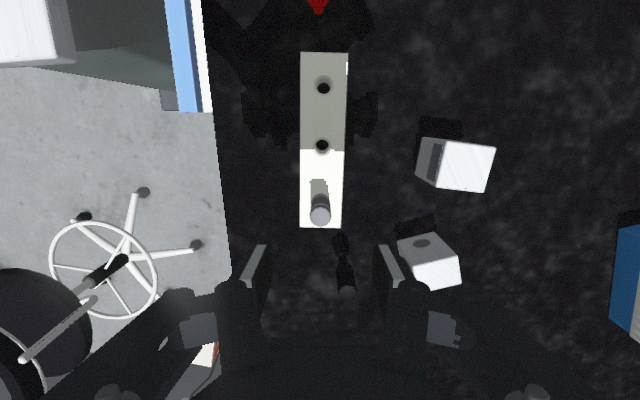

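```bash
python3 - <<'E'
from h import *
np.set_printoptions(precision=4,suppress=True)
im=load('w25.png'); print('black',onz(im,346,290,.07),onz(im,339,237,.0),'pin',onz(im,320,216,.078))
E
```

```text
black [ 0.43   -0.3749  0.07  ] [ 0.4276 -0.3528  0.    ] pin [ 0.4077 -0.3003  0.078 ]
```

Emit:
{"api": "play_rows", "payload": {"motion": [[[-0.3,-0.15,-0.05,3,0,0,0],[-0.3,-0.15,-0.05,6,0,0,0],[-0.3,-0.15,-0.05,9,0,0,0],[-0.3,-0.15,-0.05,10.5,0,0,0],[-0.3,-0.15,-0.05,10.5,0,0,0],[0.3,-0.15,-0.05,10.5,0,0,0],[1,-0.15,-0.05,10.5,0,0,0],[1,-0.15,-0.05,10.5,0,0,0],[1,-0.15,-0.05,10.5,0,0,0],[1,-0.15,-0.05,10.5,0,0,0],[1,-0.15,-0.05,10.5,0,0,0]]], "newtons": 40}}

```text
t: 48.68
tool_pos: [0.4094, -0.3022, 0.0455]
tool_rot: [-2.24, -2.202, -0.0]
contact_force: [-1.2, 1.5, 6.5]
opening: 0.0167
```

Emit:
{"api": "play_rows", "payload": {"motion": [[[1,0,0,-1,0,0,0],[1,0,0,-3,0,0,0],[1,0,0,-6,0,0,0],[1,0,0,-11,0,0,0],[1,0,0,-11,0,0,0]]]}}

```text
t: 49.3
tool_pos: [0.4119, -0.3046, 0.1614]
tool_rot: [2.233, 2.195, 0.001]
contact_force: [0.6, -0.6, -0.1]
opening: 0.0168
```

```bash
python3 - <<'E'
from h import *
np.set_printoptions(precision=4,suppress=True)
o=ctrl.get_obs(); print(o['tool_pos'],tyaw()[0],o['opening']); print(target((.4391,.0762,.158),1.1))
E
```

```text
[ 0.4119 -0.3046  0.1614] -0.9726659793752714 0.01676756573134596
(array([38.1245,  2.0678,  0.087 ]), array([ 0.4311,  0.4074, -2.0742]))
```

Emit:
{"api": "play_rows", "payload": {"motion": [[[1,6,0.3,0,0,0,0],[1,12,0.6,0,0,0,-1],[1,18,1,0,0.4,0.4,-2],[1,24,1.3,0,0.4,0.4,-2],[1,30,1.6,0,0.4,0.4,-2],[1,36,2,0,0.4,0.4,-2.1],[1,38.1,2.05,0,0.4,0.4,-2.1],[1,38.1,2.05,0,0.4,0.4,-2.1],[1,38.1,2.05,0,0.4,0.4,-2.1],[1,38.1,2.05,3,0.4,0.4,-2.1],[1,38.1,2.05,5,0.4,0.4,-2.1],[1,38.1,2.05,6.2,0.4,0.4,-2.1],[1,38.1,2.05,6.2,0.4,0.4,-2.1],[1,38.1,2.05,6.2,0.4,0.4,-2.1]]]}}

```text
t: 51.05
tool_pos: [0.4401, 0.0752, 0.0978]
tool_rot: [2.199, 2.241, 0.002]
contact_force: [0.3, -0.0, -0.6]
opening: 0.0168
```

```bash
python3 - <<'E'
from h import *
np.set_printoptions(precision=4,suppress=True)
im=snap('wrist','w26.png')
c=im['color'][:,:,::-1];cv2.imwrite('pics/w26r.png',cv2.resize(c[140:320,260:390],(433,600),interpolation=cv2.INTER_CUBIC))
o=ctrl.get_obs(); print(o['tool_pos'],tyaw()[0],o['opening']); print(target((.4391,.0762,.098),1.1))
print('foot px',proj(im,o['tool_pos']-[0,0,.0376]), 'hole px', proj(im,(.4391,.0762,.03)))
E
```

```text
[0.4402 0.0753 0.098 ] 1.100938507260978 0.016733768243611193
(array([ 0.0914, -0.1098, -0.002 ]), array([0.1415, 0.0097, 0.0009]))
foot px [321.8615 231.5866] hole px [320.3594 215.8317]
```

View pics/w26r.png

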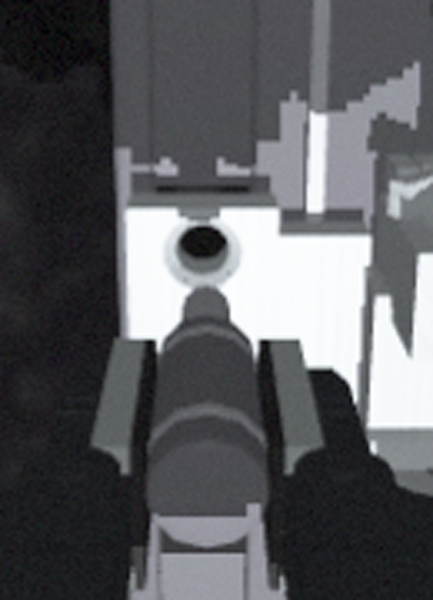

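The mouth at (320.9,215.6) matches the prediction (320.4,215.8). Inserting.

Emit:
{"api": "play_rows", "payload": {"motion": [[[1,0.05,-0.1,1,0,0,0],[1,0.05,-0.1,2,0,0,0],[1,0.05,-0.1,2.8,0,0,0],[1,0.05,-0.1,3.4,0,0,0],[1,0.05,-0.1,3.9,0,0,0],[1,0.05,-0.1,4.0,0,0,0]]]}}

```text
t: 51.85
tool_pos: [0.4391, 0.0758, 0.0575]
tool_rot: [2.199, 2.242, 0.002]
contact_force: [-0.3, 0.1, -1.1]
opening: 0.017
```

Emit:
{"api": "play_rows", "payload": {"motion": [[[1,0,0,0.5,0,0,0],[1,0,0,1.0,0,0,0],[1,0,0,1.3,0,0,0],[1,0,0,1.5,0,0,0],[1,0,0,1.65,0,0,0],[1,0,0,1.75,0,0,0],[1,0,0,1.75,0,0,0]]]}}

```text
t: 52.72
tool_pos: [0.4392, 0.0758, 0.0414]
tool_rot: [2.199, 2.242, 0.0]
contact_force: [-5.6, -0.2, 9.6]
opening: 0.017
```

Emit:
{"api": "play_rows", "payload": {"motion": [[[0.25,0,0,0,0,0,0],[0.25,0,0,0,0,0,0],[0.25,0,0,0,0,0,0],[0.25,0,0,-1,0,0,0],[0.25,0,0,-4,0,0,0],[0.2,0,0,-9,0,0,0],[0.2,0,0,-12,0,0,0],[0.2,0,0,-12,0,0,0]]]}}

```text
t: 53.72
tool_pos: [0.4413, 0.0759, 0.1653]
tool_rot: [2.196, 2.239, 0.008]
contact_force: [-0.1, 0.1, 0.1]
opening: 0.034
```

```bash
python3 - <<'E'
from h import *
np.set_printoptions(precision=4,suppress=True)
o=ctrl.get_obs(); print(o['tool_pos'],tyaw()[0],o['opening']); print(target((.5018,.074,.16),91),target((.5018,.074,.072),91))
E
```

```text
[0.4413 0.0759 0.1653] 1.1188710127120038 0.03395475844042886
(array([-0.3061,  6.0405,  0.5751]), array([  0.3393,   0.373 , -89.8807])) (array([-0.3027,  5.9709,  9.3749]), array([  0.3393,   0.373 , -89.8807]))
```

Emit:
{"api": "play_rows", "payload": {"motion": [[[0.2,0,3,0,0,0,-10],[0.2,-0.3,6,0,0,0,-20],[0.2,-0.3,6,0,0,0,-30],[0.2,-0.3,6,0,0,0,-40],[0.2,-0.3,6,0,0,0,-50],[0.2,-0.3,6,0,0,0,-60],[0.2,-0.3,6,0,0,0,-70],[0.2,-0.3,6,0.3,0,0,-80],[0.2,-0.3,6,0.5,0.3,0.4,-89.9],[0.2,-0.3,6,0.5,0.3,0.4,-89.9],[0.2,-0.3,6,0.5,0.3,0.4,-89.9]]]}}

```text
t: 55.1
tool_pos: [0.501, 0.074, 0.16]
tool_rot: [0.024, -3.14, -0.001]
contact_force: [-0.4, 0.0, -0.4]
opening: 0.0338
```

```bash
python3 - <<'E'
from h import *
np.set_printoptions(precision=4,suppress=True)
im=snap('wrist','w27.png')
o=ctrl.get_obs(); print(o['tool_pos'],tyaw()[0],o['opening']); print(target((.5018,.074,.072),91))
E
```

```text
[0.5011 0.074  0.1603] 90.90651530110952 0.034648248893025826
(array([-0.0755, -0.0106,  8.8262]), array([ 0.0427, -0.0369, -0.0935]))
```

View pics/w27.png

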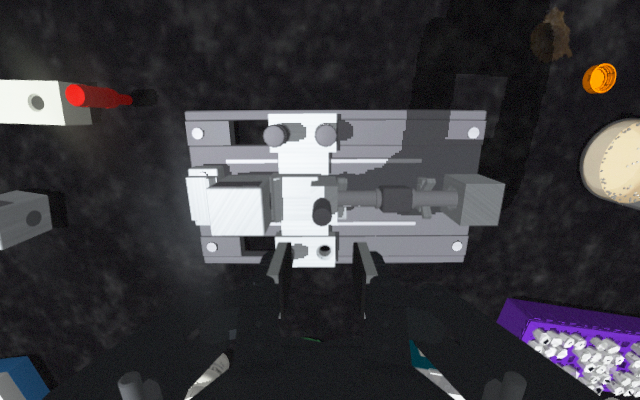

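The spacer and two near pins are in place at (275,135) and (326,135). A last light push on the knob confirms the seating.

Emit:
{"api": "play_rows", "payload": {"motion": [[[0.2,-0.1,0,3,0,0,0],[0.2,-0.1,0,6,0,0,0],[0.2,-0.1,0,8.6,0,0,0],[0.2,-0.1,0,8.6,0,0,0],[0.2,-0.1,0.4,8.6,0,0,0],[0.2,-0.1,0.7,8.6,0,0,0],[0.2,-0.1,0.7,8.6,0,0,0]]]}}

```text
t: 56.02
tool_pos: [0.5028, 0.0814, 0.0755]
tool_rot: [-0.025, 3.14, 0.001]
contact_force: [0.8, -0.6, 0.2]
opening: 0.034
```

Emit:
{"api": "play_rows", "payload": {"motion": [[[0.2,0,0.1,0,0,0,0],[0.2,0,0.2,0,0,0,0],[0.2,0,0.25,0,0,0,0],[0.2,0,0.25,0,0,0,0]]]}}

```text
t: 56.52
tool_pos: [0.5032, 0.0832, 0.076]
tool_rot: [-0.026, 3.139, -0.002]
contact_force: [-0.2, -5.1, 3.4]
opening: 0.0339
```

Emit:
{"api": "play_rows", "payload": {"motion": [[[0.2,0,0.1,0,0,0,0],[0.2,0,0.15,0,0,0,0],[0.2,0,0.15,0,0,0,0]]]}}

```text
t: 56.9
tool_pos: [0.5031, 0.0832, 0.076]
tool_rot: [-0.026, 3.139, -0.006]
contact_force: [-0.8, -7.6, 1.0]
opening: 0.0343
```

Stalled at the same place with 7.6 N, above the 3 N slide friction, so the tailstock is home. I'll back off, rise and do the final look.

Emit:
{"api": "play_rows", "payload": {"motion": [[[0.2,0,-0.5,0,0,0,0],[0.2,0,-0.7,0,0,0,0],[0.2,0,-0.7,0,0,0,0],[0.2,0,-0.7,-4,0,0,0],[0.2,0,-0.7,-9,0,0,0],[0.2,0,-2,-13,0,0,0],[0.2,5,-7,-15,0,0,0],[0.2,8,-12,-15,0,0,0],[0.2,10,-18,-15,0,0,0],[0.2,10,-24,-15,0,0,0],[0.2,10,-24,-15,0,0,0],[0.2,10,-24,-15,0,0,0]]]}}

```text
t: 58.4
tool_pos: [0.4067, -0.1575, 0.2266]
tool_rot: [-0.024, 3.14, -0.005]
contact_force: [0.6, 0.7, -0.2]
opening: 0.0342
```

```bash
python3 - <<'E'
from h import *
np.set_printoptions(precision=4,suppress=True)
im=snap('wrist','w28.png'); s=snap('scene','s28.png'); t=snap('top','t28.png')
c=s['color'][:,:,::-1]; cv2.imwrite('pics/s28r.png',cv2.resize(c[170:320,160:440],(784,420),interpolation=cv2.INTER_CUBIC))
c=t['color'][:,:,::-1]; cv2.imwrite('pics/t28r.png',cv2.resize(c[100:290,185:465],(784,532),interpolation=cv2.INTER_CUBIC))
o=ctrl.get_obs(); print(o['tool_pos'],o['t'],o['contact_force'])
E
```

```text
[ 0.407  -0.1564  0.2266] 58.55 [-0.7282  0.3914 -0.2508]
```

View pics/s28r.png

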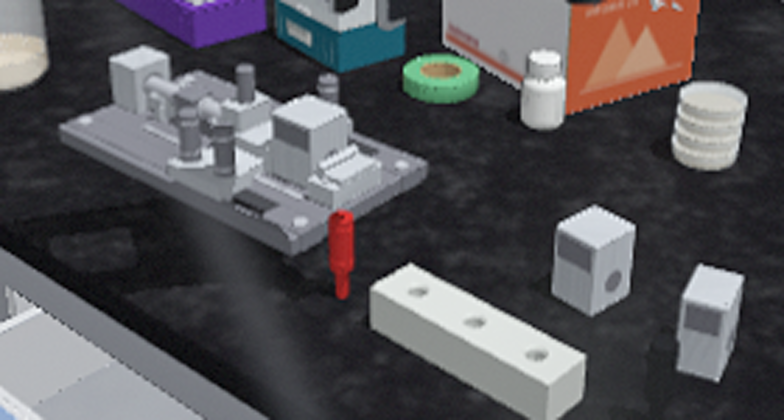

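View pics/t28r.png

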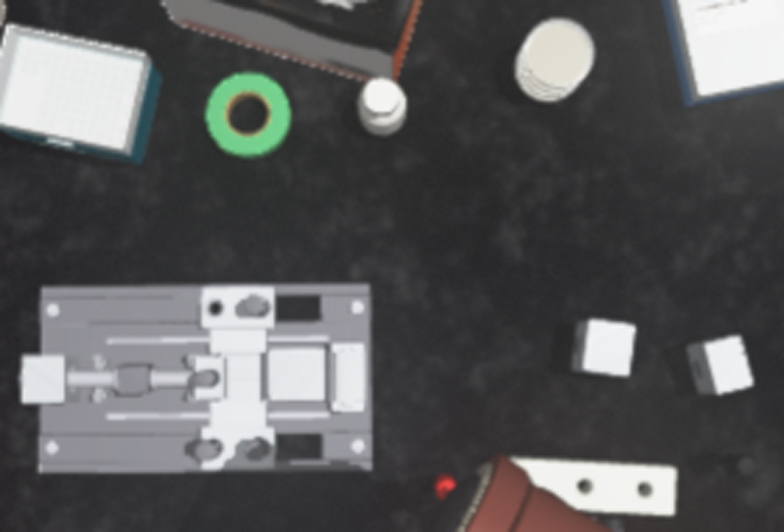

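The rack is empty and the three pins are in the ears. The rod sits in both cups, the 48 mm spacer is in the gap, and the other two spacers stand on the bench. Bystanders and look-alikes are where they were. Handing in.

```bash
python3 -c "
from station import ctrl
print(ctrl.finish_job())"
```

```text
the job is handed in; nothing more can be done
None
```

The job is done and handed in at about 58.5 s, with no forces or alarms near the limits; no verdict is reported.

- **Rod and tailstock:** I pulled the tailstock back, laid the rod in the V rests and pushed the tailstock forward. It stopped at about 0.048, which means the 130 mm rod is home. A second push of 7.6 N at the end stopped at the same place within 0.2 mm.
- **Spacer:** The 48 mm block went into the 51 mm gap without side force and stands upright on the bed. The other two stand on the bench. The 40 mm block was knocked 2–3 cm aside during the run while the arm was at the rod.
- **Pins:** All three are home, in the far rear, near rear and near front holes. Each stopped within 0.2 mm of the expected height, against 6–10 N.
- **Last pictures:** They show the rack empty and everything else in place. The bottle, tape, dishes and red pin look untouched. The black pin shows only faintly, but about where it was.
- **Disagreement:** Early on, the wrist and top cameras differed by 4–9 mm in y. I settled it by touching the knob and the tailstock's back stop, and later checks agreed to about 1 mm.

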